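Set the measuring stage with a spacer block and ratchet its clamp lever tight

ROBOT

A 7-joint arm with a two-finger parallel gripper is mounted at the origin on the work surface. World frame = base frame: x ahead of the robot, y to its left, z up, the work surface at z = 0. Lengths are in m, angles in rad, forces in N, time in s.
With the tool pointing down it reaches from about 0.425 to 0.875 m from the base axis. Payload 9.9 kg.
Tool frame: the origin (TCP) lies at the very end of the fingers, on their centre line; the grasp point (between the pads) lies 19 mm behind it; z points along the fingers, y is the line along which they close (so a half turn about z gives the same grasp; the last joint's range is limited). The gripper opens to 85 mm and grips with 20 to 120 N. Pads are 22 mm wide; open, the fingers measure 114 mm over their backs; the gripper's body (76 mm by 85 mm) begins 54 mm behind the grasp point. The pads swing forward as they close: fully open they stand 13 mm farther back than shut.
Start: joints at [-1.345, 0.576, 0.025, 1.437, -0.015, 1.129, -0.057], TCP at [0.206, 0.643, 0.231] pointing down, gripper open.
Joint ranges: [-2.76, 2.76], [-0.34, 2.15], [-1.52, 1.57], [0.19, 2.46], [-1.09, 4.23], [0.17, 1.99], [-2.82, 2.82]. Speed limits (rad/s): [2.22, 2.22, 3.01, 3.01, 3.14, 3.14, 3.14].

INTERFACE

Orientations are given as a unit quaternion [x, y, z, w].
In Python, from bench import r, cams gives the robot as it stands. The module is installed in compiled form; this text tells all that it offers.
- The arm moves only by the tool step_arm, never from a script. Its argument "commands" is a list of rows, each a list of 2 entries, a list of its own where there are three numbers: the shift along the tool's x, y, z in m, then the turn, a rotation vector about the tool's x, y, z in degrees. In form: [[[dx, dy, dz], [ax, ay, az]], ...]. A call has 1 to 20 rows; each row shifts and turns the commanded pose from where the row before left it, along the tool's axes as they then stand; what a row does not reach is not made up. A row lasts 1/10 s, in which the tool goes at most 50 mm and 8.59 degrees, less where a joint would pass 70% of its speed; a pose out of reach is approached as far as the arm can. A call with a gripper value outside its range is refused whole. "hand" is the opening, from -1 (shut) to 1 (fully open), set as the call begins (left out, the last holds). The fingers move at their own pace and stop on an object; "newtons" is the grip in N (left out, the last holds). Time passes only in rows, so rows that do not move let the fingers close. It gives the time, the measured TCP pose, the force and the opening at its end, in the units of the state.
- r.observe(): the state, without advancing time (a new reading comes with each control period).
- cams.snapshot(name): name is "side" or "top" or "wrist"; returns a dict with "image" (480x640x3 uint8, blue, green, red), "fx", "fy", "cx", "cy" (pixels), "k1" (the pictures are not rectified: a ray, as slopes to the right and down, at radius r is drawn at 1 + k1 r^2 times it, then the intrinsics apply), "cam_to_world" (4x4, takes a point from camera to world coordinates). Camera axes: x right, y up, looking along -z (the intrinsics and any distortion apply to the point x, -y, -z); pixel columns grow to the right and rows downward; lengths in m; the calibration is good to about 2 mm. A picture is of the moment at which its call begins. There is no depth.
- r.finish_job(): hands the job in, once; it reports no verdict.
The state is a dict: "clock": time; "joint_positions": joint angles; "joint_vel": joint speeds; "joint_torque": joint torques, N m; "tool_pos": TCP position; "tool_rot": TCP orientation; "contact_force": force on the tool from outside, world axes, zero at the start; "wrist_torque": the same for the moment, N m; "width": opening from 0.0 (shut) to 1.0 (fully open).
Only numpy, scipy, OpenCV 4.12 (cv2) and the standard library are available. Lean on these libraries where they do the work, as an engineer would, in place of code of your own. Each camera call takes 0.05 s, during which the arm holds its last target. There are 200 camera calls.

TASK

Lay the longer steel spacer block (blue band) lengthwise along the middle of the measuring stage's bed, between the end stop and the sliding carriage, and push the carriage up until the block is held flat and square between the two ground faces with no gap. Then clamp the carriage there by turning the orange clamp lever clockwise (seen from above) as far as it goes: it cannot make a full turn, so swing it, lift it off its teeth against the spring, swing it back, let it drop in again and repeat, and leave it down in its teeth. Leave the block in place and do not disturb the other things on the bench.

Things in the scene. Friction and masses are not known exactly. Their poses are not given: they have to be found in the camera images.
- spacer_long_center (a point): Centre of the long spacer block, a loose ground steel bar 70 mm long (x) by 35 mm (y) by 35 mm tall (z) with a blue band round its middle, about 0.67 kg; it lies on the bench, the point is half-way up. Its two 35 x 35 mm end faces are the gauging faces.
- spacer_short_center (a point): Centre of the short spacer block, 40 mm long (x) by 35 by 35 mm with a green band; not wanted, leave it. The two blocks may swap places (left or right of the stage).
- spacer_place (a point): Fixed with the stage bed: the point where the long block's centre is when it lies on the bed, touching the end stop and in line. Its y axis is the slide direction, from the carriage towards the stop; z up; x across the bed, away from the clamp-lever side. The bed's flat top is 17.5 mm below this point; two steel ways 6 mm high run along the bed 76 mm either side of its middle line.
- stop_face (a point): Fixed with the stage bed: on the ground face of the dark steel end stop (60 mm wide, 50 mm tall above the bed), at the middle of its width, 17.5 mm above the bed; y axis points into the stop. The stop's top is 32.5 mm above this point.
- carriage_face (a point): On the carriage's ground end face, towards the stop, in the bed's middle line, 18 mm above the bed. The carriage is 200 mm long in the slide direction (y): an ivory apron 30 mm above the bed carries the lever, knob and micrometer; behind it stands the black specimen table, 70 mm above the bed, 42 mm from the lever's axis. It starts with 100 to 160 mm between this face and the stop.
- carriage (a joint): Slide of the carriage along the bed, m, growing towards the stop; 0 to 0.17. 0.100 when the face is 70 mm from the stop. About 6 N moves it while the clamp is slack; the clamp begins to bite at 1.6 rad of clamp_screw and when the clamp is tight it is held fast.
- push_knob (a point): Centre of the black ball knob, 30 mm in diameter, on a 12 mm post on the carriage's apron, 42 mm above the apron: used to push the carriage.
- lever_pivot (a point): On the vertical axis of the clamp screw, at handle height (34 mm above the apron) when the lever is down; moves with the carriage. From square to the slide (pointing away from the specimen table) the lever can swing 70 degrees clockwise to the push-knob post and 40 degrees back to the micrometer, whose 22 mm thimble lies square to the slide 84 mm from the axis, as high as the handle.
- lever_grip (a point): The place to hold the orange clamp lever: middle of its handle's straight part, 75 mm from the axis; the handle there is 14 mm wide, 16 mm tall, and ends 105 mm from the axis. x points from here to the axis. The direction from lever_pivot to here gives the lever's angle, at the start within 17 degrees of square to the slide. Allow for the fingers beside knob and micrometer.
- clamp_screw (a joint): Turn of the clamp screw, rad, growing clockwise seen from above (tightening): starts at 0 to 0.6, hard stop at 2.6 = tight. Stiff: about 0.35 N m. The lever turns it both ways while down in its teeth; 12 teeth, so the lever can be re-set in steps of 30 degrees with about 4 degrees of play in all.
- lever_lift (a joint): How far the lever is lifted off its teeth, m: 0 down in the teeth, 0.009 top of its travel; free of the teeth above 0.0065. Spring and weight press it down with 4 to 7 N; lifted, it swings freely and the screw stays where it is.
- eyepiece: Loose black eyepiece, 38 mm wide, 80 mm tall, standing on the bench; origin at its foot. Leave alone.
- objective_can: Loose white canister with black cap, 42 mm wide, 66 mm tall; origin at its foot. Leave alone.
- oil_bottle: Loose amber bottle, 42 mm wide, 85 mm tall; origin at its foot. Leave alone.
- petri_dish: Loose flat glass dish, 62 mm wide, 18 mm tall; origin at its foot. Leave alone.
Mind the look-alikes: they are no part of the job. What is shaped like the part that bears spacer_long_center but red or yellow is not meant.

How it is judged:
By the outcome, as a careful person would: the job done as asked, in the order asked, and still so for the second after the job is handed in, with the robot touching nothing.
It also fails if it takes over 72 s, if anything falls off the work surface, if the arm or the gripper's body presses on something with over 40 N, if the wrist force passes 120 N, or if a joint passes its speed limit or range.

## Working session

There is one attempt and no reset: what is moved stays moved. The work goes in short steps, Python scripts to look and compute and a tool call to move; the robot and the scene stay as the last step left them, time stands still between calls to the robot, and variables do not carry over. Pictures are saved under pics/ and viewed, on a budget of 10 in all, crops included, one or two more only if the job needs it, and the job is handed in when it is done.

Besides the shell and the picture viewer there is one more tool, called by a JSON object that holds its "name" and its "arguments", one argument or row to a line. step_arm: Moves the arm, as the interface text tells. Its arguments: {"type":"object","properties":{"commands":{"type":"array"},"hand":{"type":"number"},"newtons":{"type":"number"}},"required":["commands"]}

```bash
mkdir -p pics; ls; cat > h.py <<'E'
import numpy as np, cv2
from bench import r, cams
from scipy.spatial.transform import Rotation as R
def snap(n,f):
    s=cams.snapshot(n); cv2.imwrite('pics/'+f+'.png',s['image'])
    np.savez('pics/'+f+'.npz',**{k:np.array(v) for k,v in s.items()}); return s
def load(f): return np.load('pics/'+f+'.npz')
def px2w(s,px,z):
    k=float(s['k1']); K=np.array([[s['fx'],0,s['cx']],[0,s['fy'],s['cy']],[0,0,1.]],float)
    u=cv2.undistortPoints(np.array(px,float).reshape(-1,1,2),K,np.array([k,0,0,0.]))[:,0]
    T=s['cam_to_world']; d=np.c_[u[:,0],-u[:,1],-np.ones(len(u))]@T[:3,:3].T
    o=T[:3,3]; return o+d*((z-o[2])/d[:,2])[:,None]
def w2px(s,P):
    T=s['cam_to_world']; p=(np.atleast_2d(P)-T[:3,3])@T[:3,:3]
    a=p[:,0]/-p[:,2]; b=-p[:,1]/-p[:,2]; q=1+float(s['k1'])*(a*a+b*b)
    return np.c_[s['fx']*a*q+s['cx'], s['fy']*b*q+s['cy']]
E
python3 - <<'E'
from h import *
a=snap('top','top0'); b=snap('side','side0')
for s in (a,b): print(s['fx'],s['cx'],s['cy'],s['k1'],np.round(s['cam_to_world'],3).tolist())
o=r.observe(); print(o)
E
```

```text
pics
519.2309503499333 321.25281046300523 237.32442234646697 -0.11042851995782219 [[-0.042, 0.978, -0.205, 0.267], [-0.999, -0.042, 0.004, 0.071], [-0.005, 0.205, 0.979, 1.322], [0.0, 0.0, 0.0, 1.0]]
542.018429623891 324.2506002507184 237.69472056584308 -0.05593423072694956 [[0.76, 0.374, -0.532, -0.119], [-0.65, 0.444, -0.616, -0.699], [0.006, 0.814, 0.58, 0.793], [0.0, 0.0, 0.0, 1.0]]
{'clock': 0.1, 'joint_positions': array([-1.34479649,  0.57647737,  0.0248354 ,  1.43784324, -0.01499825,
        1.12900263, -0.05650931]), 'joint_vel': array([ 0.00090698, -0.00265049,  0.00075165, -0.00343582,  0.0025335 ,
        0.00036922,  0.0011036 ]), 'joint_torque': array([ 5.49967575e-03, -7.67296815e+01,  2.25762807e+00, -2.86607176e+01,
        1.58495974e-02,  8.60491768e-03,  1.98844589e-05]), 'tool_pos': array([0.20564619, 0.64247158, 0.23050211]), 'tool_rot': array([ 1.54264518e-01,  9.88029281e-01, -7.68740722e-04, -8.19155353e-05]), 'contact_force': array([ 0.30527336, -0.05469405, -0.24803819]), 'wrist_torque': array([ 0.00313362,  0.059754  , -0.00625081]), 'width': 0.9998321131719422}
```

View pics/top0.png

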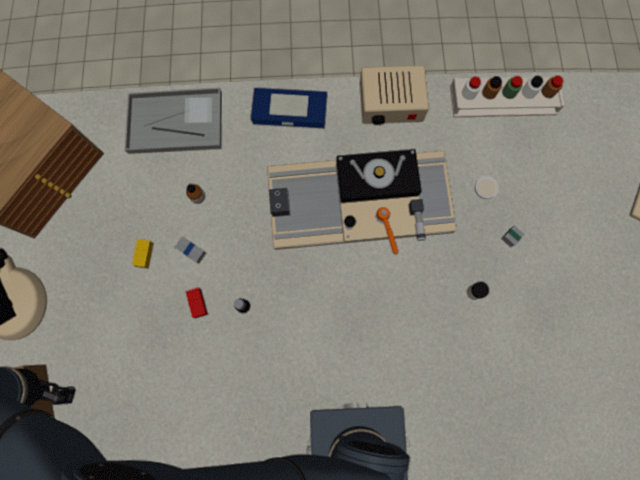

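View pics/side0.png

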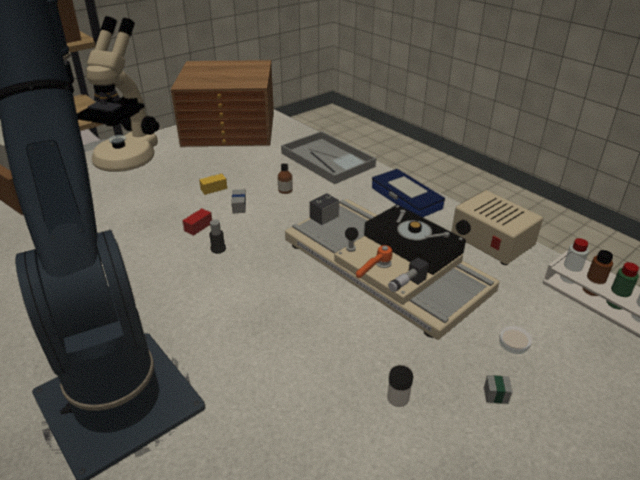

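The candidates for the long block in the top view are the grey block with blue band (190,249), the grey block with green band (513,236), the red block (197,303) and the yellow block (143,254). The grey one with the blue band fits. The stage stop is at (280,201), the knob at (350,221), and the lever runs from pivot (383,213) to tip (395,250). I'll confirm with one crop.

```bash
python3 - <<'E'
from h import *
im=load('top0')['image']
a=cv2.resize(im[145:255,260:460],None,fx=4,fy=4,interpolation=cv2.INTER_CUBIC)
b=cv2.resize(im[228:265,170:270],None,fx=4,fy=4,interpolation=cv2.INTER_CUBIC)
c=np.zeros((592,800,3),np.uint8); c[:440]=a; c[442:590,:400]=b; c[442:590,400:]=cv2.resize(im[228:265,450:550],None,fx=4,fy=4,interpolation=cv2.INTER_CUBIC)
cv2.imwrite('pics/crop0.png',c)
E
```

```text
(no output)
```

View pics/crop0.png

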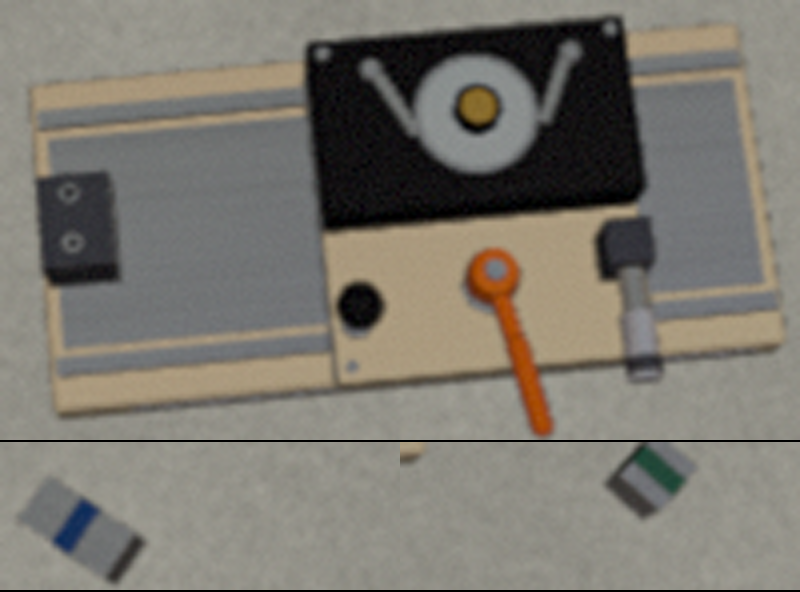

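The crop confirms it. The block with the blue band, centred at about (189,249) in the full image, is twice as long as it is wide, and the green one is short. I'll triangulate the stage heights next.

```bash
cat >> h.py <<'E'
def ray(s,px):
    a=px2w(s,[px],0.)[0]; o=np.array(s['cam_to_world'])[:3,3]; return o,(a-o)/np.linalg.norm(a-o)
def tri(s1,p1,s2,p2):
    o1,d1=ray(s1,p1);o2,d2=ray(s2,p2)
    t=np.linalg.lstsq(np.c_[d1,-d2],o2-o1,rcond=None)[0]
    a,b=o1+t[0]*d1,o2+t[1]*d2; return (a+b)/2,np.linalg.norm(a-b)
E
python3 - <<'E'
from h import *
t=load('top0');s=load('side0')
for n,a,b in [('knob',(349.7,221),(352,233)),('stoptopL(near carriage, far)',(287,188.3),(337.5,205)),('pivot',(383.7,212.5),(384.5,250)),('levertip',(395.5,252),(358,274)),('bottle',(194,190),(285,167))]:
    print(n,*tri(t,a,s,b))
for z in (.02,.035): print('bed corners',z,np.round(px2w(t,[(268,166.8),(445,151.8),(455.5,231.8),(274.5,248)],z),4).tolist())
print('block',px2w(t,[(188.75,249.0),(177,241.5),(204,256)],.035))
o=r.observe();T=R.from_quat(o['tool_rot']).as_matrix();print(T)
s=cams.snapshot('wrist');C=s['cam_to_world'];print(np.round(T.T@(C[:3,3]-o['tool_pos']),3),np.round(T.T@C[:3,:3],3),s['fx'])
E
```

```text
knob [ 0.55909249 -0.00381552  0.11445669] 0.003840198589039116
stoptopL(near carriage, far) [0.65693563 0.14792242 0.07520796] 0.002148423811228754
pivot [ 0.57751845 -0.08694553  0.10709186] 0.0015513670773975284
levertip [ 0.47959522 -0.10867599  0.1069236 ] 0.0016969462218392258
bottle [0.66386852 0.37896282 0.08426196] 0.005395266135212277
bed corners 0.02 [[0.7369, 0.1995, 0.02], [0.7598, -0.274, 0.02], [0.5401, -0.2805, 0.02], [0.5176, 0.187, 0.02]]
bed corners 0.035 [[0.7315, 0.198, 0.035], [0.7541, -0.27, 0.035], [0.5369, -0.2764, 0.035], [0.5147, 0.1857, 0.035]]
block [[0.52125379 0.40440426 0.035     ]
 [0.54201311 0.43508935 0.035     ]
 [0.50159451 0.36508468 0.035     ]]
[[-9.52404904e-01  3.04835595e-01 -3.99048729e-04]
 [ 3.04835847e-01  9.52403735e-01 -1.49380337e-03]
 [-7.53089389e-05 -1.54435001e-03 -9.99998805e-01]]
[ 0.071  0.    -0.143] [[-0.     0.961  0.278]
 [ 1.     0.001 -0.   ]
 [-0.     0.278 -0.961]] 408.330623961654
```

{"name": "step_arm", "arguments": {
  "commands": [
    [[-0.031, -0.011, 0], [0, 0, 0]],
    [[-0.031, -0.011, 0], [0, 0, 0]],
    [[-0.031, -0.011, 0], [0, 0, 0]],
    [[-0.031, -0.011, 0], [0, 0, 0]],
    [[-0.031, -0.011, 0], [0, 0, 0]],
    [[-0.031, -0.011, 0], [0, 0, 0]],
    [[-0.031, -0.011, 0], [0, 0, 0]],
    [[-0.031, -0.011, 0], [0, 0, 0]],
    [[-0.031, -0.011, 0], [0, 0, 0]],
    [[-0.031, -0.011, 0], [0, 0, 0]],
    [[-0.031, -0.011, 0], [0, 0, 0]],
    [[-0.031, -0.011, 0], [0, 0, 0]],
    [[0, 0, 0], [0, 0, 8.5]],
    [[0, 0, 0], [0, 0, 8.5]],
    [[0, 0, 0], [0, 0, 8.5]],
    [[0, 0, 0], [0, 0, 8.5]],
    [[0, 0, 0], [0, 0, 8.5]],
    [[0, 0, 0], [0, 0, 8.5]],
    [[0, 0, 0], [0, 0, 8.5]],
    [[0, 0, 0], [0, 0, 8.5]]
  ],
  "hand": 1
}}

```text
clock: 2.15
tool_pos: [0.5196, 0.4037, 0.231]
tool_rot: [0.683, 0.731, -0.0, -0.0]
contact_force: [0.5, 0.3, 0.5]
width: 1.001
```

{"name": "step_arm", "arguments": {
  "commands": [
    [[0, 0, 0], [0, 0, 8.5]],
    [[0, 0, 0], [0, 0, 8.5]],
    [[0, 0, 0], [0, 0, 8.5]],
    [[0, 0, 0], [0, 0, 8.5]],
    [[0, 0, 0], [0, 0, 0]],
    [[0, 0, 0], [0, 0, 0]]
  ]
}}

```text
clock: 2.75
tool_pos: [0.5196, 0.4038, 0.231]
tool_rot: [0.864, 0.504, -0.0, 0.0]
contact_force: [-1.4, 0.5, 0.1]
width: 0.997
```

```bash
python3 - <<'E'
from h import *
s=snap('wrist','w1');o=r.observe();print(o['clock'],o['tool_pos'],R.from_quat(o['tool_rot']).as_matrix().round(3).tolist(),o['joint_positions'].round(2))
np.savez('pics/w1o.npz',p=o['tool_pos'],q=o['tool_rot'])
im=s['image'];hsv=cv2.cvtColor(im,cv2.COLOR_BGR2HSV)
m=cv2.inRange(hsv,(100,120,40),(130,255,255));ys,xs=np.nonzero(m);print(len(xs),xs.mean(),ys.mean())
print(px2w(s,[(xs.mean(),ys.mean())],.035))
E
```

```text
2.8 [0.51967562 0.40376018 0.23110503] [[0.493, 0.87, -0.0], [0.87, -0.493, -0.0], [-0.0, -0.0, -1.0]] [-1.03  0.6   0.53  1.5  -0.32  1.13 -0.96]
690 319.48840579710145 200.53478260869565
[[0.52475966 0.40762113 0.035     ]]
```

View pics/w1.png

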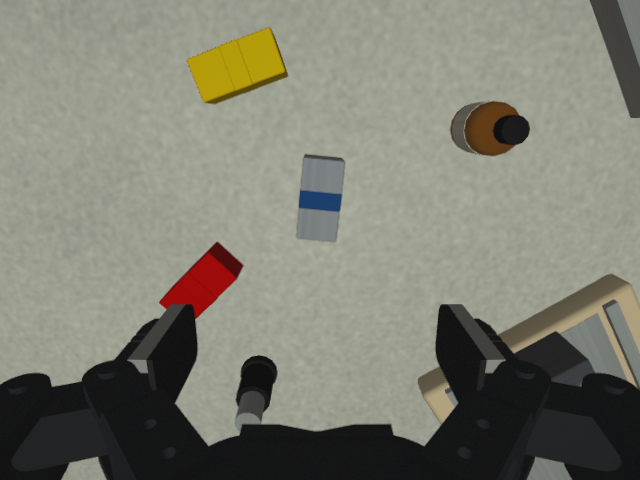

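The wrist view shows the blue-banded block's top face with corners near (304,157), (344,159), (336,241) and (297,238). The red block, the yellow block and the eyepiece (257,385) are clear of it.

```bash
python3 - <<'E'
from h import *
s=load('w1');g=cv2.cvtColor(s['image'],cv2.COLOR_BGR2GRAY)
P=px2w(s,[(304,159),(343.5,160),(336,241),(297,238)],.035);print(P.round(4).tolist())
c=P.mean(0);L=(P[0]+P[1]-P[2]-P[3])/2;print(c,np.linalg.norm(L),np.linalg.norm((P[1]+P[2]-P[0]-P[3])/2),np.degrees(np.arctan2(L[1],L[0])))
o=np.load('pics/w1o.npz');M=R.from_quat(o['q']).as_matrix()
d=c-o['p'];print('tool shift',M.T@d,'tool x ang',np.degrees(np.arctan2(M[1,0],M[0,0])))
E
```

```text
[[0.5307, 0.444, 0.035], [0.5585, 0.4273, 0.035], [0.5198, 0.3696, 0.035], [0.4918, 0.3886, 0.035]]
[0.52516279 0.40738154 0.035     ] 0.0685786508734093 0.03309780159673109 55.54094901066055
tool shift [0.00593544 0.00300667 0.19610236] tool x ang 60.490098484391005
```

{"name": "step_arm", "arguments": {
  "commands": [
    [[0.006, 0.003, 0.02], [0, 0, 0]],
    [[0, 0, 0.03], [0, 0, 5]],
    [[0, 0, 0.04], [0, 0, 0]],
    [[0, 0, 0.04], [0, 0, 0]],
    [[0, 0, 0.04], [0, 0, 0]],
    [[0, 0, 0.03], [0, 0, 0]],
    [[0, 0, 0.015], [0, 0, 0]],
    [[0, 0, 0.009], [0, 0, 0]],
    [[0, 0, 0], [0, 0, 0]],
    [[0, 0, 0], [0, 0, 0]]
  ]
}}

```text
clock: 3.8
tool_pos: [0.5263, 0.4079, 0.0087]
tool_rot: [0.886, 0.464, 0.001, -0.0]
contact_force: [0.2, 0.9, 0.0]
width: 1.002
```

{"name": "step_arm", "arguments": {
  "commands": [
    [[0, 0, 0], [0, 0, 0]],
    [[0, 0, 0], [0, 0, 0]],
    [[0, 0, 0], [0, 0, 0]],
    [[0, 0, 0], [0, 0, 0]],
    [[0, 0, 0], [0, 0, 0]],
    [[0, 0, 0], [0, 0, 0]],
    [[0, 0, 0], [0, 0, 0]],
    [[0, 0, 0], [0, 0, 0]]
  ],
  "hand": -1,
  "newtons": 50
}}

```text
clock: 4.6
tool_pos: [0.5256, 0.4078, 0.008]
tool_rot: [0.886, 0.464, 0.0, -0.0]
contact_force: [-1.9, -0.3, 6.1]
width: 0.401
```

{"name": "step_arm", "arguments": {
  "commands": [
    [[0, 0, -0.02], [0, 0, 0]],
    [[0, 0, -0.03], [0, 0, 0]],
    [[0, 0, -0.04], [0, 0, 0]],
    [[0, 0, -0.04], [0, 0, 0]],
    [[0, 0, -0.04], [0, 0, 0]],
    [[0, 0, 0], [0, 0, 0]]
  ]
}}

```text
clock: 5.2
tool_pos: [0.5278, 0.4083, 0.1826]
tool_rot: [0.886, 0.464, 0.004, -0.001]
contact_force: [1.4, 0.0, -6.2]
width: 0.397
```

{"name": "step_arm", "arguments": {
  "commands": [
    [[-0.025, 0.03, -0.005], [0, 0, 0]],
    [[-0.025, 0.03, -0.005], [0, 0, 0]],
    [[-0.025, 0.03, -0.005], [0, 0, 0]],
    [[-0.025, 0.03, -0.005], [0, 0, 0]],
    [[-0.025, 0.03, 0], [0, 0, 0]],
    [[-0.025, 0.03, 0], [0, 0, 0]],
    [[-0.025, 0.03, 0], [0, 0, 0]],
    [[-0.025, 0.03, 0], [0, 0, 0]],
    [[0, 0, 0], [0, 0, -7.5]],
    [[0, 0, 0], [0, 0, -7.5]],
    [[0, 0, 0], [0, 0, -7.5]],
    [[0, 0, 0], [0, 0, -7.5]],
    [[0, 0, 0], [0, 0, -7.5]],
    [[0, 0, 0], [0, 0, 0]],
    [[0, 0, 0], [0, 0, 0]]
  ]
}}

```text
clock: 6.7
tool_pos: [0.6079, 0.1062, 0.1962]
tool_rot: [0.691, 0.722, -0.001, -0.001]
contact_force: [-0.1, -0.3, -6.6]
width: 0.399
```

```bash
python3 - <<'E'
from h import *
s=snap('wrist','w2');o=r.observe();print(o['clock'],o['tool_pos'],R.from_quat(o['tool_rot']).as_matrix().round(4).tolist(),o['joint_positions'].round(2),o['contact_force'])
np.savez('pics/w2o.npz',p=o['tool_pos'],q=o['tool_rot'])
cv2.imwrite('pics/w2b.png',cv2.resize(s['image'],(800,600),interpolation=cv2.INTER_CUBIC))
E
```

```text
6.75 [0.60807053 0.10627275 0.19638812] [[-0.0443, 0.999, -0.0016], [0.999, 0.0443, -0.0002], [-0.0002, -0.0016, -1.0]] [-0.46  0.54  0.35  1.65 -0.21  0.98 -0.  ] [-0.02754385  0.03568993 -5.53955054]
```

View pics/w2b.png

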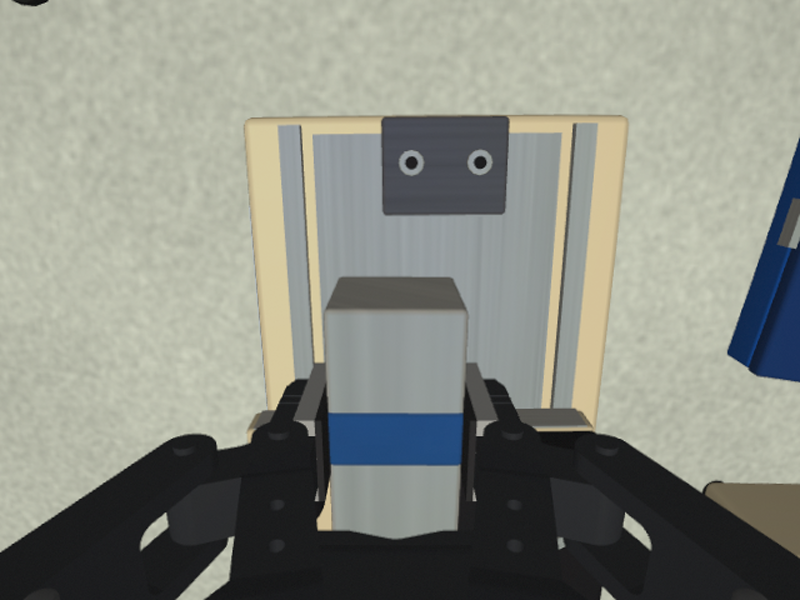

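The view shows the stop's top face at (382..508, 117..213) in the 800-pixel picture. The held block's far end has its top edge at row 309 and bottom edge at row 278, and both ways are visible. I'll get subpixel edges next.

```bash
python3 - <<'E'
from h import *
s=load('w2');g=cv2.GaussianBlur(cv2.cvtColor(s['image'],cv2.COLOR_BGR2GRAY).astype(float),(3,3),0)
def edges(p,off,th=8):
    d=np.gradient(p);k=[i for i in range(1,len(d)-1) if abs(d[i])>th and abs(d[i])>=abs(d[i-1]) and abs(d[i])>abs(d[i+1])]
    return [(round(i+off+ (abs(d[i+1])-abs(d[i-1]))/2/(2*abs(d[i])-abs(d[i-1])-abs(d[i+1])+1e-9),1),int(d[i])) for i in k]
for y in (108,120,150,165,180,200,260,300): print(y,edges(g[y,185:515],185))
for x in (315,345,372,390): print('col',x,edges(g[85:350,x],85,6))
E
```

```text
108 [(np.float64(222.1), -16), (np.float64(238.9), -21), (np.float64(241.4), 33), (np.float64(249.5), -14), (np.float64(304.5), -29), (np.float64(406.6), 30), (np.float64(448.9), 16), (np.float64(457.2), -42), (np.float64(460.3), 27), (np.float64(477.1), 13), (np.float64(499.0), -8), (np.float64(502.3), 8)]
120 [(np.float64(198.3), 8), (np.float64(222.9), -16), (np.float64(239.4), -19), (np.float64(242.0), 41), (np.float64(250.0), -18), (np.float64(304.9), -29), (np.float64(326.4), 10), (np.float64(331.1), -10), (np.float64(379.2), 13), (np.float64(388.4), -13), (np.float64(406.3), 30), (np.float64(448.0), 16), (np.float64(456.2), -38), (np.float64(459.3), 24), (np.float64(476.2), 13), (np.float64(497.9), -9), (np.float64(501.1), 8)]
150 [(np.float64(200.3), 8), (np.float64(224.8), -17), (np.float64(241.0), -18), (np.float64(243.7), 34), (np.float64(251.5), -16), (np.float64(305.2), -29), (np.float64(404.8), 31), (np.float64(446.0), 17), (np.float64(454.0), -41), (np.float64(457.1), 26), (np.float64(473.7), 14), (np.float64(494.9), -9)]
165 [(np.float64(225.9), -17), (np.float64(241.
[... 1413 characters left out ...]
5), 21), (np.float64(459.3), 14), (np.float64(478.6), -8)]
col 315 [(np.float64(92.4), -34), (np.float64(171.8), 28), (np.float64(220.9), -23), (np.float64(247.3), 15), (np.float64(330.0), -30)]
col 345 [(np.float64(91.9), -37), (np.float64(171.4), 26), (np.float64(221.1), -26), (np.float64(247.4), 16), (np.float64(330.2), -29)]
col 372 [(np.float64(91.7), -38), (np.float64(171.2), 29), (np.float64(244.6), -11), (np.float64(248.6), 8), (np.float64(290.0), -8), (np.float64(305.7), -6)]
col 390 [(np.float64(91.9), -40), (np.float64(121.6), 21), (np.float64(136.6), -21), (np.float64(171.2), 30), (np.float64(302.8), -42), (np.float64(313.8), 9), (np.float64(335.9), 27), (np.float64(339.3), -43)]
```

```bash
python3 - <<'E'
from h import *
from scipy.optimize import brentq
s=load('w2')
W=[(120,231.15,467.75),(150,232.9,465.4),(165,233.85,464.1),(180,234.9,462.85),(200,236,461.15),(260,239.65,455.7)]
def pts(z): return [(px2w(s,[(a,y),(b,y)],z)) for y,a,b in W]
zw=[brentq(lambda z:np.linalg.norm(np.subtract(*px2w(s,[(a,y),(b,y)],z)))-.152,0,.12) for y,a,b in W];print('way z',np.round(zw,4))
zs=[brentq(lambda z:np.linalg.norm(np.subtract(*px2w(s,[(a,y),(b,y)],z)))-.06,0,.15) for y,a,b in [(120,304.9,406.3),(150,305.2,404.8),(165,305.5,404.1)]];print('stop z',zs)
for bed in (.040,.042,.044):
    Q=pts(bed+.006); A=np.array([q[0] for q in Q]);B=np.array([q[1] for q in Q])
    M=(A+B)/2
    for X in (A,B):
        c=np.polyfit(X[:,1],X[:,0],1);print(' way ang',np.degrees(np.arctan2(1,c[0])),end='')
    c=np.polyfit(M[:,1],M[:,0],1);
    zt=bed+.05
    e=px2w(s,[(305.5,165),(404.1,165)],zt).mean(0);f=px2w(s,[(315,171.8),(345,171.4),(390,171.2)],zt)
    print('\nbed',bed,'mid x at y=.1',np.polyval(c,.1),'at .15',np.polyval(c,.15),'mid ang',np.degrees(np.arctan2(1,c[0])),'stop mid',e,'face',f[:,:2].tolist())
# block: TCP frame; bottom front edge
o=np.load('pics/w2o.npz');tz=o['p'][2]
for nm,px,z in (('top',[(315,247.3),(345,247.4)],tz-.008+.035),('bot',[(315,220.9),(345,221.1)],tz-.008),('side',[(260.5,300),(371.5,300)],tz-.008+.035),('side260',[(261.5,260),(372.5,260)],tz-.008+.035)):
    print(nm,px2w(s,px,z).round(4).tolist())
E
```

```text
way z [0.0682 0.0683 0.0682 0.0681 0.0683 0.0684]
stop z [0.08885316582398586, 0.08889384959668142, 0.0887109872157969]
 way ang 92.9439938200883 way ang 93.00469788311918
bed 0.04 mid x at y=.1 0.6319271973721412 at .15 0.6293292083284953 mid ang 92.97440129133912 stop mid [0.62914024 0.15221666 0.09      ] face [[0.6052377636500581, 0.14701951527186807], [0.6234173095443478, 0.14806728592794555], [0.6507400019601135, 0.14943903063791938]]
 way ang 92.94399382008844 way ang 93.00469788311916
bed 0.042 mid x at y=.1 0.6317705265672596 at .15 0.6291725375236137 mid ang 92.97440129133912 stop mid [0.62894612 0.15241595 0.092     ] face [[0.6052356429805654, 0.1472605520298667], [0.6232691599692861, 0.14829990636998755], [0.650372380298462, 0.14966063241206493]]
 way ang 92.94399382008818 way ang 93.00469788311906
bed 0.044 mid x at y=.1 0.6316138557623778 at .15 0.6290158667187319 mid ang 92.97440129133915 stop mid [0.628752   0.15261524 0.094     ] face [[0.6052335223110729, 0.14750158878786535], [0.6231210103942244, 0.14853252681202955], [0.6500047586368104, 0.14988223418621047]]
top [[0.6061, 0.1408, 0.2234], [0.6149, 0.1412, 0.2234]]
bot [[0.6059, 0.1403, 0.1884], [0.6173, 0.1408, 0.1884]]
side [[0.59, 0.123, 0.2234], [0.6242, 0.1246, 0.2234]]
side260 [[0.5902, 0.1361, 0.2234], [0.6234, 0.1376, 0.2234]]
```

{"name": "step_arm", "arguments": {
  "commands": [
    [[0.0005, 0.0115, 0], [0, 0, -0.45]],
    [[0, 0.0115, 0.01], [0, 0, 0]],
    [[0, 0, 0.03], [0, 0, 0]],
    [[0, 0, 0.03], [0, 0, 0]],
    [[0, 0, 0.03], [0, 0, 0]],
    [[0, 0, 0.02], [0, 0, 0]],
    [[0, 0, 0.01], [0, 0, 0]],
    [[0, 0, 0.006], [0, 0, 0]],
    [[0, 0, 0], [0, 0, 0]],
    [[0, 0, 0], [0, 0, 0]]
  ]
}}

```text
clock: 7.75
tool_pos: [0.6322, 0.108, 0.0621]
tool_rot: [0.687, 0.726, 0.001, 0.0]
contact_force: [0.3, 0.4, -5.9]
width: 0.402
```

{"name": "step_arm", "arguments": {
  "commands": [
    [[0, 0, 0.002], [0, 0, 0]],
    [[0, 0, 0.002], [0, 0, 0]],
    [[0, 0, 0.001], [0, 0, 0]],
    [[0, 0, 0.001], [0, 0, 0]],
    [[0, 0, 0], [0, 0, 0]]
  ]
}}

```text
clock: 8.25
tool_pos: [0.6315, 0.1081, 0.0552]
tool_rot: [0.687, 0.727, -0.0, -0.0]
contact_force: [-0.3, -1.0, -5.3]
width: 0.395
```

{"name": "step_arm", "arguments": {
  "commands": [
    [[0, 0, 0.002], [0, 0, 0]],
    [[0, 0, 0.001], [0, 0, 0]],
    [[0, 0, 0.001], [0, 0, 0]],
    [[0, 0, 0.001], [0, 0, 0]],
    [[0, 0, 0], [0, 0, 0]]
  ]
}}

```text
clock: 8.75
tool_pos: [0.6315, 0.108, 0.0501]
tool_rot: [0.687, 0.727, -0.0, -0.0]
contact_force: [-0.7, 0.6, -6.4]
width: 0.399
```

{"name": "step_arm", "arguments": {
  "commands": [
    [[0, 0, 0.001], [0, 0, 0]],
    [[0, 0, 0.001], [0, 0, 0]],
    [[0, 0, 0], [0, 0, 0]]
  ]
}}

```text
clock: 9.05
tool_pos: [0.6314, 0.108, 0.0481]
tool_rot: [0.687, 0.727, -0.0, -0.0]
contact_force: [0.1, 0.0, -5.8]
width: 0.399
```

{"name": "step_arm", "arguments": {
  "commands": [
    [[0, 0, 0.001], [0, 0, 0]],
    [[0, 0, 0.001], [0, 0, 0]],
    [[0, 0, 0], [0, 0, 0]]
  ]
}}

```text
clock: 9.35
tool_pos: [0.6315, 0.108, 0.048]
tool_rot: [0.687, 0.727, 0.0, -0.0]
contact_force: [-6.1, 0.4, 12.0]
width: 0.402
```

{"name": "step_arm", "arguments": {
  "commands": [
    [[0, 0, -0.0013], [0, 0, 0]],
    [[0.002, 0, 0], [0, 0, 0]],
    [[0.001, 0, 0], [0, 0, 0]],
    [[0.001, 0, 0], [0, 0, 0]],
    [[0, 0, 0], [0, 0, 0]]
  ]
}}

```text
clock: 9.85
tool_pos: [0.632, 0.1111, 0.048]
tool_rot: [0.687, 0.726, 0.0, 0.001]
contact_force: [1.0, -5.2, 3.4]
width: 0.402
```

{"name": "step_arm", "arguments": {
  "commands": [
    [[0.001, 0, 0], [0, 0, 0]],
    [[0, 0, 0], [0, 0, 0]]
  ]
}}

```text
clock: 10.05
tool_pos: [0.632, 0.1121, 0.048]
tool_rot: [0.687, 0.726, 0.0, 0.001]
contact_force: [1.1, -4.9, 3.3]
width: 0.398
```

Friction only, so I'll keep going.

{"name": "step_arm", "arguments": {
  "commands": [
    [[0.001, 0, 0], [0, 0, 0]],
    [[0.001, 0, 0], [0, 0, 0]],
    [[0, 0, 0], [0, 0, 0]]
  ]
}}

```text
clock: 10.35
tool_pos: [0.6319, 0.1136, 0.048]
tool_rot: [0.687, 0.726, -0.0, 0.001]
contact_force: [0.3, -5.9, 2.4]
width: 0.399
```

{"name": "step_arm", "arguments": {
  "commands": [
    [[0.001, 0, 0], [0, 0, 0]],
    [[0.0005, 0, 0], [0, 0, 0]],
    [[0, 0, 0], [0, 0, 0]]
  ]
}}

```text
clock: 10.65
tool_pos: [0.6319, 0.1136, 0.048]
tool_rot: [0.688, 0.726, -0.001, 0.002]
contact_force: [1.0, -10.9, 2.8]
width: 0.397
```

{"name": "step_arm", "arguments": {
  "commands": [
    [[0, -0.0009, 0], [0, 0, 0]],
    [[0, 0, 0], [0, 0, 0]],
    [[-0.0005, 0, 0], [0, 0, 0]],
    [[0, 0, 0], [0, 0, 0]]
  ]
}}

```text
clock: 11.05
tool_pos: [0.6318, 0.1135, 0.048]
tool_rot: [0.688, 0.726, 0.0, 0.002]
contact_force: [2.6, -9.1, 0.2]
width: 0.398
```

{"name": "step_arm", "arguments": {
  "commands": [
    [[0, 0, 0], [0, 0, 0]],
    [[0, 0, 0], [0, 0, 0]],
    [[0, 0, 0], [0, 0, 0]],
    [[0, 0, 0], [0, 0, 0]],
    [[0, 0, -0.01], [0, 0, 0]],
    [[0, 0, -0.03], [0, 0, 0]],
    [[0, 0, -0.04], [0, 0, 0]],
    [[0, 0, -0.04], [0, 0, 0]],
    [[0, 0, -0.03], [0, 0, 0]],
    [[0, 0, 0], [0, 0, 0]]
  ],
  "hand": 0.2
}}

```text
clock: 12.05
tool_pos: [0.6326, 0.1161, 0.2032]
tool_rot: [0.687, 0.726, 0.004, 0.002]
contact_force: [0.3, 0.4, 0.6]
width: 0.598
```

```bash
python3 - <<'E'
from h import *
s=snap('wrist','w3');o=r.observe();print(o['clock'],o['tool_pos'],R.from_quat(o['tool_rot']).as_matrix().round(4).tolist(),o['joint_positions'].round(2),o['contact_force'])
snap('top','top1')
cv2.imwrite('pics/w3b.png',cv2.resize(s['image'],(800,600),interpolation=cv2.INTER_CUBIC))
E
```

```text
12.1 [0.63142137 0.11611788 0.20065373] [[-0.0559, 0.9984, 0.0048], [0.9984, 0.0559, 0.0013], [0.001, 0.0049, -1.0]] [-0.46  0.57  0.35  1.59 -0.22  1.02  0.  ] [ 0.03577082  0.1580972  -0.41409171]
```

View pics/w3b.png

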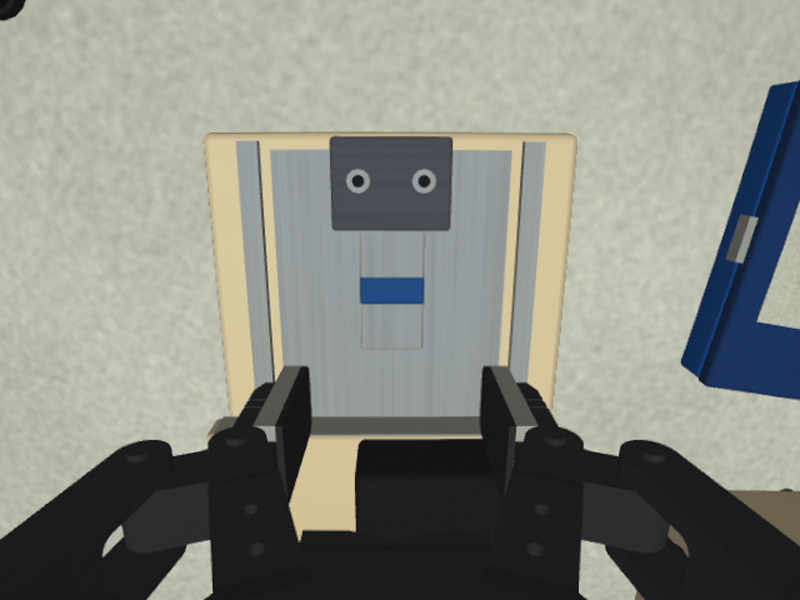

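The block lies against the stop, centred (block mid at px 392, stop mid at 391) and square. Next I need the knob and lever positions.

```bash
python3 - <<'E'
from h import *
s=load('top1');t=load('side0');im=s['image']
hsv=cv2.cvtColor(im,cv2.COLOR_BGR2HSV)
m=cv2.inRange(hsv,(3,150,100),(18,255,255));n,l,st,c=cv2.connectedComponentsWithStats(m)
for i in range(1,n):
    if st[i,4]>40: print('orange',st[i],c[i])
k=cv2.inRange(hsv,(0,0,0),(180,255,45));n,l,st,c=cv2.connectedComponentsWithStats(k[205:235,340:362])
for i in range(1,n): print('black',st[i],c[i]+(340,205))
print('knob',px2w(s,[(349.7,221.2)],.112),'side',px2w(t,[(352,233)],.112))
print('pivot',px2w(s,[(383.3,213)],.108),'side',px2w(t,[(384.5,250)],.108))
P=px2w(s,[(383.3,213),(395.5,252)],.104);d=P[1]-P[0];print('lever ang',np.degrees(np.arctan2(d[1],d[0])),np.linalg.norm(d))
w=load('w3');print('face top edge',px2w(w,[(385/1.25,434/1.25),(385/1.25,418/1.25)],.070),px2w(w,[(385/1.25,418/1.25)],.04))
M=R.from_quat(r.observe()['tool_rot']).as_matrix();d=np.array([.559,-.004,.1])-r.observe()['tool_pos'];print(M.T@d)
E
```

```text
orange [548  78  14  12  53] [553.01886792  85.13207547]
orange [ 32 142  29  34  50] [ 45.54 158.86]
orange [  4 181  34  42  52] [ 21.01923077 200.71153846]
orange [187 188  12  10  58] [193.68965517 193.70689655]
orange [377 207  21  47 270] [387.42592593 227.35555556]
black [ 5 11 10 11 81] [349.49382716 221.2345679 ]
knob [[ 0.55755586 -0.0028384   0.112     ]] side [[ 0.56352128 -0.0019311   0.112     ]]
pivot [[ 0.57543056 -0.08530204  0.108     ]] side [[ 0.57740756 -0.08801403  0.108     ]]
lever ang -166.7853218080458 0.0996940543389704
face top edge [[0.63277654 0.02053337 0.07      ]
 [0.63223569 0.03150897 0.07      ]] [[0.63276158 0.01466777 0.04      ]]
[-0.11605442 -0.07817871  0.09856201]
```

{"name": "step_arm", "arguments": {
  "commands": [
    [[-0.0255, -0.0135, 0], [0, 0, 0]],
    [[-0.0255, -0.0135, 0], [0, 0, 0]],
    [[-0.0255, -0.0135, 0], [0, 0, 0]],
    [[-0.0255, -0.0135, 0], [0, 0, 0]],
    [[-0.0255, -0.0135, 0], [0, 0, 0]],
    [[-0.0255, -0.0135, 0], [0, 0, 0]],
    [[0, 0, 0.03], [0, 0, 0]],
    [[0, 0, 0.03], [0, 0, 0]],
    [[0, 0, 0.025], [0, 0, 0]],
    [[0, 0, 0.014], [0, 0, 0]],
    [[0, 0, 0], [0, 0, 0]],
    [[0, 0, 0], [0, 0, 0]]
  ],
  "hand": -1
}}

```text
clock: 13.35
tool_pos: [0.5574, -0.0414, 0.0982]
tool_rot: [0.687, 0.727, -0.001, -0.001]
contact_force: [-0.0, 0.3, 0.1]
width: 0.001
```

{"name": "step_arm", "arguments": {
  "commands": [
    [[0.005, 0, 0], [0, 0, 0]],
    [[0.003, 0, 0], [0, 0, 0]],
    [[0.003, 0, 0], [0, 0, 0]],
    [[0.003, 0, 0], [0, 0, 0]],
    [[0.003, 0, 0], [0, 0, 0]],
    [[0.003, 0, 0], [0, 0, 0]],
    [[0, 0, 0], [0, 0, 0]]
  ]
}}

```text
clock: 14.05
tool_pos: [0.557, -0.0222, 0.099]
tool_rot: [0.687, 0.726, -0.0, 0.001]
contact_force: [-0.9, -4.8, 1.9]
width: -0.002
```

{"name": "step_arm", "arguments": {
  "commands": [
    [[0.003, 0, 0], [0, 0, 0]],
    [[0.003, 0, 0], [0, 0, 0]],
    [[0.003, 0, 0], [0, 0, 0]],
    [[0.003, 0, 0], [0, 0, 0]],
    [[0.003, 0, 0], [0, 0, 0]],
    [[0.003, 0, 0], [0, 0, 0]],
    [[0.003, 0, 0], [0, 0, 0]],
    [[0.003, 0, 0], [0, 0, 0]],
    [[0.003, 0, 0], [0, 0, 0]],
    [[0.003, 0, 0], [0, 0, 0]],
    [[0.003, 0, 0], [0, 0, 0]],
    [[0.003, 0, 0], [0, 0, 0]],
    [[0.003, 0, 0], [0, 0, 0]],
    [[0.002, 0, 0], [0, 0, 0]],
    [[0, 0, 0], [0, 0, 0]]
  ]
}}

```text
clock: 15.55
tool_pos: [0.5549, 0.0189, 0.099]
tool_rot: [0.687, 0.726, 0.0, 0.001]
contact_force: [0.9, -4.2, 2.3]
width: 0.002
```

{"name": "step_arm", "arguments": {
  "commands": [
    [[0.002, 0, 0], [0, 0, 0]],
    [[0.002, 0, 0], [0, 0, 0]],
    [[0.001, 0, 0], [0, 0, 0]],
    [[0.001, 0, 0], [0, 0, 0]],
    [[0, 0, 0], [0, 0, 0]]
  ]
}}

```text
clock: 16.05
tool_pos: [0.5545, 0.0247, 0.0989]
tool_rot: [0.687, 0.726, 0.0, 0.001]
contact_force: [1.1, -4.8, 2.4]
width: 0.002
```

{"name": "step_arm", "arguments": {
  "commands": [
    [[0.001, 0, 0], [0, 0, 0]],
    [[0.001, 0, 0], [0, 0, 0]],
    [[0.001, 0, 0], [0, 0, 0]],
    [[0, 0, 0], [0, 0, 0]]
  ]
}}

```text
clock: 16.45
tool_pos: [0.5544, 0.0277, 0.0989]
tool_rot: [0.687, 0.726, 0.0, 0.001]
contact_force: [0.5, -5.0, 3.7]
width: -0.001
```

{"name": "step_arm", "arguments": {
  "commands": [
    [[0.001, 0, 0], [0, 0, 0]],
    [[0.001, 0, 0], [0, 0, 0]],
    [[0, 0, 0], [0, 0, 0]]
  ]
}}

```text
clock: 16.75
tool_pos: [0.5543, 0.0297, 0.0989]
tool_rot: [0.687, 0.726, 0.0, 0.001]
contact_force: [0.1, -5.3, 3.4]
width: 0.002
```

{"name": "step_arm", "arguments": {
  "commands": [
    [[0.001, 0, 0], [0, 0, 0]],
    [[0.001, 0, 0], [0, 0, 0]],
    [[0, 0, 0], [0, 0, 0]]
  ]
}}

```text
clock: 17.05
tool_pos: [0.5542, 0.0316, 0.0989]
tool_rot: [0.687, 0.726, 0.0, 0.001]
contact_force: [1.1, -5.2, 2.5]
width: -0.004
```

{"name": "step_arm", "arguments": {
  "commands": [
    [[0.001, 0, 0], [0, 0, 0]],
    [[0.001, 0, 0], [0, 0, 0]],
    [[0, 0, 0], [0, 0, 0]]
  ]
}}

```text
clock: 17.35
tool_pos: [0.5542, 0.0319, 0.099]
tool_rot: [0.688, 0.726, -0.001, 0.001]
contact_force: [0.9, -11.5, 3.0]
width: -0.001
```

{"name": "step_arm", "arguments": {
  "commands": [
    [[0.001, 0, 0], [0, 0, 0]],
    [[0, 0, 0], [0, 0, 0]]
  ]
}}

```text
clock: 17.55
tool_pos: [0.5541, 0.032, 0.099]
tool_rot: [0.688, 0.726, -0.001, 0.002]
contact_force: [0.8, -13.6, 2.5]
width: 0.001
```

{"name": "step_arm", "arguments": {
  "commands": [
    [[0.001, 0, 0], [0, 0, 0]],
    [[0.001, 0, 0], [0, 0, 0]],
    [[0.001, 0, 0], [0, 0, 0]],
    [[0, 0, 0], [0, 0, 0]]
  ]
}}

```text
clock: 17.95
tool_pos: [0.5541, 0.0322, 0.0991]
tool_rot: [0.689, 0.725, -0.002, 0.003]
contact_force: [2.0, -22.0, 1.7]
width: 0.001
```

{"name": "step_arm", "arguments": {
  "commands": [
    [[-0.006, 0, 0], [0, 0, 0]],
    [[-0.012, 0, 0], [0, 0, 0]],
    [[0, 0, -0.03], [0, 0, 0]],
    [[0, 0, -0.04], [0, 0, 0]],
    [[0, 0, -0.04], [0, 0, 0]],
    [[-0.02, 0, -0.02], [0, 0, 0]],
    [[-0.02, 0, 0], [0, 0, 0]],
    [[0, 0, 0], [0, 0, -8.4]],
    [[0, 0, 0], [0, 0, -8.4]],
    [[0, 0, 0], [0, 0, -8.4]],
    [[0, 0, 0], [0, 0, -8.4]],
    [[0, 0, 0], [0, 0, -8.4]],
    [[0, 0, 0], [0, 0, -8.4]],
    [[0, 0, 0], [0, 0, -8.4]],
    [[0, 0, 0], [0, 0, -8.4]],
    [[0, 0, 0], [0, 0, -8.4]],
    [[0, 0, 0], [0, 0, -8.4]],
    [[0, 0, 0], [0, 0, -8.4]],
    [[0, 0, 0], [0, 0, -8.4]],
    [[0, 0, 0], [0, 0, 0]]
  ],
  "hand": 0.2
}}

```text
clock: 19.95
tool_pos: [0.5566, -0.0192, 0.2286]
tool_rot: [-0.123, 0.992, 0.0, -0.0]
contact_force: [-0.1, 0.2, -0.9]
width: 0.593
```

```bash
python3 - <<'E'
from h import *
s=snap('wrist','w4');snap('top','top2');o=r.observe();print(o['clock'],o['tool_pos'],R.from_quat(o['tool_rot']).as_matrix().round(4).tolist(),o['joint_positions'].round(2),o['contact_force'])
np.savez('pics/w4o.npz',p=o['tool_pos'],q=o['tool_rot'])
cv2.imwrite('pics/w4b.png',cv2.resize(s['image'],(800,600),interpolation=cv2.INTER_CUBIC))
E
```

```text
20.05 [ 0.55655799 -0.01932322  0.22858599] [[-0.9713, -0.2378, -0.0002], [-0.2378, 0.9713, 0.0006], [0.0, 0.0006, -1.0]] [-0.    0.4  -0.07  1.76  0.03  0.98  1.73] [0.21116652 0.2805188  0.47580805]
```

View pics/w4b.png

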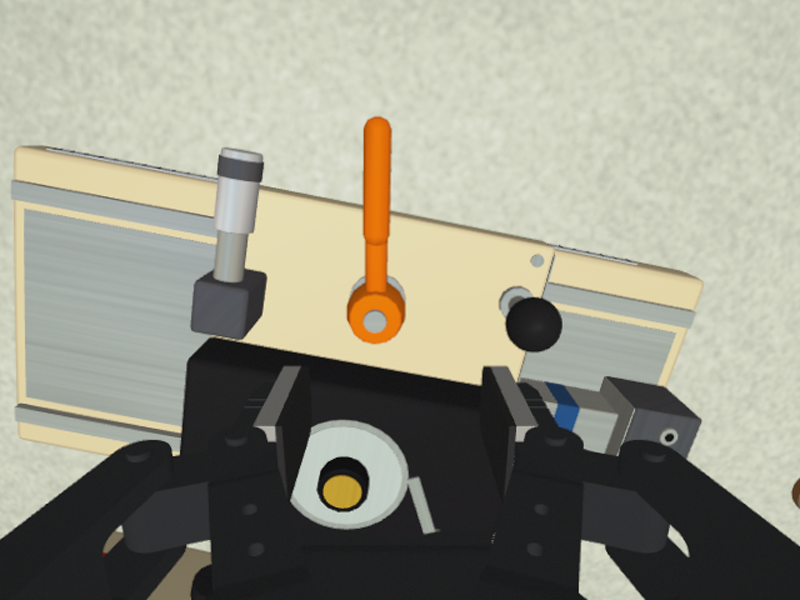

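The lever shows clearly: hub at (375,321), handle from (375,243) to its tip at (377,117). The knob is at (534,324), the thimble at (240,195), and the block sits between the carriage and the stop.

```bash
python3 - <<'E'
from h import *
s=load('w4');o=np.load('pics/w4o.npz');M=R.from_quat(o['q']).as_matrix()
hsv=cv2.cvtColor(s['image'],cv2.COLOR_BGR2HSV);m=cv2.inRange(hsv,(3,150,80),(18,255,255))
C=[]
for y in range(100,190,10):
    xs=np.nonzero(m[y,250:350])[0]+250; C.append(((xs[0]+xs[-1])/2,y)); print(y,xs[0],xs[-1],end='; ')
P=px2w(s,C,.108);c=np.polyfit(P[:,0],P[:,1],1);print('\nhandle line ang',180+np.degrees(np.arctan(c[0])))
ys=np.nonzero(m[:,301])[0];print('tip row',ys[0])
tip=px2w(s,[(301.5,ys[0])],.106)[0]
T=lambda p:(M.T@(p-o['p'])).round(4)
print('tip',tip,T(tip))
for z in (.104,.112,.116): p=px2w(s,[(300,257)],z)[0];print('hub',z,p,T(p),np.linalg.norm(p[:2]-tip[:2]))
k=px2w(s,[(427.2,259.2)],.112)[0];print('knob',k,T(k))
g=px2w(s,C,.108);print([T(q) for q in g])
E
```

```text
100 292 311; 110 291 312; 120 291 312; 130 291 311; 140 291 311; 150 291 311; 160 291 311; 170 291 311; 180 291 310; 
handle line ang 192.96493004548714
tip row 94
tip [ 0.47502022 -0.04839088  0.106     ] [ 0.0861 -0.0089  0.1226]
hub 0.104 [ 0.57911234 -0.02435294  0.104     ] [-0.0207 -0.0103  0.1246] 0.10683160007868958
hub 0.112 [ 0.57639269 -0.02470329  0.112     ] [-0.018  -0.01    0.1166] 0.10410321231946773
hub 0.116 [ 0.57503286 -0.02487846  0.116     ] [-0.0166 -0.0099  0.1126] 0.10273929267541325
knob [0.55705635 0.05880708 0.112     ] [-0.0191  0.0757  0.1166]
[array([ 0.0825, -0.0089,  0.1206]), array([ 0.0765, -0.0089,  0.1206]), array([ 0.0705, -0.0089,  0.1206]), array([ 0.0645, -0.0092,  0.1206]), array([ 0.0584, -0.0092,  0.1206]), array([ 0.0522, -0.0092,  0.1206]), array([ 0.0459, -0.0093,  0.1206]), array([ 0.0395, -0.0093,  0.1206]), array([ 0.0331, -0.0096,  0.1206])]
```

{"name": "step_arm", "arguments": {
  "commands": [
    [[0.028, -0.0046, 0], [0, 0, 0.8]],
    [[0.028, -0.0046, 0], [0, 0, 0]],
    [[0, 0, 0.03], [0, 0, 0]],
    [[0, 0, 0.04], [0, 0, 0]],
    [[0, 0, 0.035], [0, 0, 0]],
    [[0, 0, 0.02], [0, 0, 0]],
    [[0, 0, 0.012], [0, 0, 0]],
    [[0, 0, 0.0065], [0, 0, 0]],
    [[0, 0, 0], [0, 0, 0]],
    [[0, 0, 0], [0, 0, 0]]
  ],
  "hand": -0.2
}}

```text
clock: 21.05
tool_pos: [0.5048, -0.0414, 0.0856]
tool_rot: [-0.114, 0.993, -0.0, 0.0]
contact_force: [0.6, 0.9, 0.2]
width: 0.393
```

{"name": "step_arm", "arguments": {
  "commands": [
    [[0, 0, 0], [0, 0, 0]],
    [[0, 0, 0], [0, 0, 0]],
    [[0, 0, 0], [0, 0, 0]],
    [[0, 0, 0], [0, 0, 0]],
    [[0, 0, 0], [0, 0, 0]],
    [[0, 0, 0], [0, 0, 0]]
  ],
  "hand": -1,
  "newtons": 40
}}

```text
clock: 21.65
tool_pos: [0.5047, -0.0417, 0.0854]
tool_rot: [-0.115, 0.993, -0.0, 0.0]
contact_force: [-0.4, -1.9, 5.0]
width: 0.157
```

{"name": "step_arm", "arguments": {
  "commands": [
    [[-0.0003, 0.0064, 0], [0, 0, 5]],
    [[-0.0003, 0.0064, 0], [0, 0, 5]],
    [[-0.0003, 0.0064, 0], [0, 0, 5]],
    [[-0.0003, 0.0064, 0], [0, 0, 5]],
    [[0, 0, 0], [0, 0, 0]]
  ]
}}

```text
clock: 22.15
tool_pos: [0.5034, -0.016, 0.0853]
tool_rot: [0.06, 0.998, -0.0, 0.0]
contact_force: [0.2, -4.2, 5.1]
width: 0.155
```

```bash
cat > st.py <<'E'
from h import *
import sys
piv=np.array([.5765,-.0247]) if len(sys.argv)<3 else np.array([float(sys.argv[1]),float(sys.argv[2])])
o=r.observe();M=R.from_quat(o['tool_rot']).as_matrix();d=o['tool_pos'][:2]-piv
print(o['clock'],o['tool_pos'].round(4),'rad',np.linalg.norm(d).round(4),'pos ang',(np.degrees(np.arctan2(d[1],d[0]))%360).round(2),'tool x ang',(np.degrees(np.arctan2(M[1,0],M[0,0]))%360).round(2),'F tool',(M.T@o['contact_force']).round(1),'torque',(M.T@o['wrist_torque']).round(2),'w',round(o['width'],3),'j7',o['joint_positions'][6].round(2))
E
python3 st.py
```

```text
22.15 [ 0.5034 -0.016   0.0853] rad 0.0736 pos ang 173.24 tool x ang 173.14 F tool [-0.7 -4.1 -5.1] torque [ 1.03 -0.45  0.13] w 0.155 j7 1.44
```

{"name": "step_arm", "arguments": {
  "commands": [
    [[-0.0003, 0.0064, 0], [0, 0, 5]],
    [[-0.0003, 0.0064, 0], [0, 0, 5]],
    [[-0.0003, 0.0064, 0], [0, 0, 5]],
    [[-0.0003, 0.0064, 0], [0, 0, 5]],
    [[-0.0003, 0.0064, 0], [0, 0, 5]],
    [[-0.0003, 0.0064, 0], [0, 0, 5]],
    [[-0.0002, 0.0051, 0], [0, 0, 4]],
    [[-0.0002, 0.0051, 0], [0, 0, 4]],
    [[0, 0, 0], [0, 0, 0]]
  ]
}}

```text
clock: 23.05
tool_pos: [0.5244, 0.0267, 0.0851]
tool_rot: [0.381, 0.925, -0.0, 0.0]
contact_force: [-0.8, -3.1, 5.9]
width: 0.153
```

```bash
python3 st.py
```

```text
23.05 [0.5244 0.0267 0.0851] rad 0.0732 pos ang 135.39 tool x ang 135.23 F tool [-1.6 -2.8 -5.9] torque [ 0.47 -0.74 -0.15] w 0.153 j7 0.89
```

{"name": "step_arm", "arguments": {
  "commands": [
    [[0, 0, -0.003], [0, 0, 0]],
    [[0, 0, -0.003], [0, 0, 0]],
    [[0, 0, -0.002], [0, 0, 0]],
    [[0, 0, 0], [0, 0, 0]],
    [[0, 0, 0], [0, 0, 0]]
  ]
}}

```text
clock: 23.55
tool_pos: [0.5244, 0.026, 0.0927]
tool_rot: [0.38, 0.925, -0.0, 0.0]
contact_force: [3.6, -3.8, -5.8]
width: 0.155
```

```bash
python3 st.py
```

```text
23.55 [0.5244 0.026  0.0927] rad 0.0727 pos ang 135.79 tool x ang 135.3 F tool [-5.2 -0.1  5.8] torque [ 0.  -1.2 -0. ] w 0.155 j7 0.89
```

{"name": "step_arm", "arguments": {
  "commands": [
    [[-0.0008, -0.0064, 0], [0, 0, -5]],
    [[-0.0006, -0.0064, 0], [0, 0, -5]],
    [[-0.0003, -0.0064, 0], [0, 0, -5]],
    [[-0.0003, -0.0064, 0], [0, 0, -5]],
    [[-0.0003, -0.0064, 0], [0, 0, -5]],
    [[-0.0003, -0.0064, 0], [0, 0, -5]],
    [[-0.0003, -0.0064, 0], [0, 0, -5]],
    [[-0.0003, -0.0064, 0], [0, 0, -5]],
    [[-0.0003, -0.0064, 0], [0, 0, -5]],
    [[-0.0003, -0.0064, 0], [0, 0, -5]],
    [[-0.0003, -0.0064, 0], [0, 0, -5]],
    [[-0.0003, -0.0064, 0], [0, 0, -5]],
    [[0, 0, 0], [0, 0, 0]]
  ]
}}

```text
clock: 24.85
tool_pos: [0.506, -0.045, 0.0926]
tool_rot: [-0.134, 0.991, 0.0, -0.0]
contact_force: [3.6, 0.0, -5.8]
width: 0.153
```

```bash
python3 st.py
```

```text
24.85 [ 0.506  -0.045   0.0926] rad 0.0734 pos ang 196.09 tool x ang 195.35 F tool [-3.5 -0.9  5.7] torque [ 0.19 -0.49  0.06] w 0.153 j7 1.78
```

{"name": "step_arm", "arguments": {
  "commands": [
    [[-0.0006, -0.0019, 0], [0, 0, -1.5]],
    [[0, 0, 0.003], [0, 0, 0]],
    [[0, 0, 0.003], [0, 0, 0]],
    [[0, 0, 0.002], [0, 0, 0]],
    [[0, 0, 0.0005], [0, 0, 0]],
    [[0, 0, 0], [0, 0, 0]]
  ]
}}

```text
clock: 25.45
tool_pos: [0.5059, -0.0467, 0.085]
tool_rot: [-0.145, 0.989, -0.0, -0.001]
contact_force: [-6.7, -3.7, 11.6]
width: 0.154
```

```bash
python3 st.py
```

```text
25.45 [ 0.5059 -0.0467  0.085 ] rad 0.0739 pos ang 197.31 tool x ang 196.67 F tool [  7.5  -1.6 -11.6] torque [ 0.34  1.19 -0.1 ] w 0.154 j7 1.8
```

{"name": "step_arm", "arguments": {
  "commands": [
    [[0.0005, 0.0064, -0.0005], [0, 0, 5]],
    [[0.0002, 0.0064, -0.0005], [0, 0, 5]],
    [[-0.0003, 0.0064, 0], [0, 0, 5]],
    [[-0.0003, 0.0064, 0], [0, 0, 5]],
    [[-0.0003, 0.0064, 0], [0, 0, 5]],
    [[-0.0003, 0.0064, 0], [0, 0, 5]],
    [[0, 0, 0], [0, 0, 0]]
  ]
}}

```text
clock: 26.15
tool_pos: [0.505, -0.0082, 0.0857]
tool_rot: [0.116, 0.993, -0.0, 0.0]
contact_force: [0.4, -4.3, 2.5]
width: 0.153
```

```bash
python3 st.py
```

```text
26.15 [ 0.505  -0.0082  0.0857] rad 0.0734 pos ang 167.0 tool x ang 166.65 F tool [-1.4 -4.1 -2.5] torque [ 0.86 -0.19  0.06] w 0.153 j7 1.35
```

{"name": "step_arm", "arguments": {
  "commands": [
    [[-0.0003, 0.0064, 0.0003], [0, 0, 5]],
    [[-0.0003, 0.0064, 0], [0, 0, 5]],
    [[-0.0003, 0.0064, 0], [0, 0, 5]],
    [[0, 0, 0], [0, 0, 0]]
  ]
}}

```text
clock: 26.55
tool_pos: [0.5117, 0.0096, 0.0854]
tool_rot: [0.244, 0.97, -0.0, 0.0]
contact_force: [-1.9, -3.2, 5.4]
width: 0.154
```

{"name": "step_arm", "arguments": {
  "commands": [
    [[-0.0003, 0.0064, 0], [0, 0, 5]],
    [[-0.0003, 0.0064, 0], [0, 0, 5]],
    [[-0.0003, 0.0064, 0], [0, 0, 5]],
    [[0, 0, 0], [0, 0, 0]]
  ]
}}

```text
clock: 26.95
tool_pos: [0.5228, 0.025, 0.0853]
tool_rot: [0.368, 0.93, -0.0, -0.0]
contact_force: [-2.1, -0.6, 5.7]
width: 0.149
```

```bash
python3 st.py
```

```text
26.95 [0.5228 0.025  0.0853] rad 0.0731 pos ang 137.24 tool x ang 136.87 F tool [ 1.2 -1.9 -5.7] torque [ 0.47 -0.07 -0.04] w 0.149 j7 0.92
```

{"name": "step_arm", "arguments": {
  "commands": [
    [[0, 0, -0.003], [0, 0, 0]],
    [[0, 0, -0.003], [0, 0, 0]],
    [[0, 0, -0.002], [0, 0, 0]],
    [[0, 0, 0], [0, 0, 0]],
    [[0, 0, 0], [0, 0, 0]]
  ]
}}

```text
clock: 27.45
tool_pos: [0.5231, 0.0244, 0.0933]
tool_rot: [0.368, 0.93, -0.0, 0.0]
contact_force: [2.7, -3.6, -5.2]
width: 0.154
```

```bash
python3 st.py
```

```text
27.45 [0.5231 0.0244 0.0933] rad 0.0725 pos ang 137.4 tool x ang 136.77 F tool [-4.5 -0.7  5.2] torque [ 0.06 -0.88 -0.02] w 0.154 j7 0.92
```

{"name": "step_arm", "arguments": {
  "commands": [
    [[-0.0008, -0.0064, 0], [0, 0, -5]],
    [[-0.0006, -0.0064, 0], [0, 0, -5]],
    [[-0.0003, -0.0064, 0], [0, 0, -5]],
    [[-0.0003, -0.0064, 0], [0, 0, -5]],
    [[-0.0003, -0.0064, 0], [0, 0, -5]],
    [[-0.0003, -0.0064, 0], [0, 0, -5]],
    [[-0.0003, -0.0064, 0], [0, 0, -5]],
    [[-0.0003, -0.0064, 0], [0, 0, -5]],
    [[-0.0003, -0.0064, 0], [0, 0, -5]],
    [[-0.0003, -0.0064, 0], [0, 0, -5]],
    [[-0.0003, -0.0064, 0], [0, 0, -5]],
    [[-0.0003, -0.0064, 0], [0, 0, -5]],
    [[-0.0003, -0.0019, 0], [0, 0, -1.5]],
    [[0, 0, 0], [0, 0, 0]],
    [[0, 0, 0.003], [0, 0, 0]],
    [[0, 0, 0.003], [0, 0, 0]],
    [[0, 0, 0.002], [0, 0, 0]],
    [[0, 0, 0], [0, 0, 0]],
    [[0, 0, 0], [0, 0, 0]]
  ]
}}

```text
clock: 29.35
tool_pos: [0.5068, -0.0492, 0.0855]
tool_rot: [-0.158, 0.987, -0.0, -0.001]
contact_force: [-5.2, -2.0, 8.6]
width: 0.153
```

```bash
python3 st.py
```

```text
29.35 [ 0.5068 -0.0492  0.0855] rad 0.0739 pos ang 199.37 tool x ang 198.18 F tool [ 5.6 -0.3 -8.6] torque [-0.17  0.89 -0.3 ] w 0.153 j7 1.83
```

{"name": "step_arm", "arguments": {
  "commands": [
    [[0.0004, 0.0064, 0], [0, 0, 5]],
    [[0, 0.0064, 0], [0, 0, 5]],
    [[0, 0, 0], [0, 0, 0]]
  ]
}}

```text
clock: 29.65
tool_pos: [0.5037, -0.0363, 0.0857]
tool_rot: [-0.07, 0.998, -0.0, 0.0]
contact_force: [-3.7, -2.4, 6.9]
width: 0.153
```

{"name": "step_arm", "arguments": {
  "commands": [
    [[-0.0003, 0.0064, 0], [0, 0, 5]],
    [[0, 0, 0], [0, 0, 0]]
  ]
}}

```text
clock: 29.85
tool_pos: [0.503, -0.0299, 0.0856]
tool_rot: [-0.027, 1.0, -0.0, -0.0]
contact_force: [-4.5, -2.4, 7.6]
width: 0.156
```

{"name": "step_arm", "arguments": {
  "commands": [
    [[0, 0.0064, 0], [0, 0, 5]],
    [[0, 0, 0], [0, 0, 0]]
  ]
}}

```text
clock: 30.05
tool_pos: [0.5029, -0.0235, 0.0856]
tool_rot: [0.017, 1.0, -0.0, 0.0]
contact_force: [-2.8, -2.7, 6.4]
width: 0.155
```

{"name": "step_arm", "arguments": {
  "commands": [
    [[-0.0002, 0.0064, 0], [0, 0, 5]],
    [[0, 0, 0], [0, 0, 0]]
  ]
}}

```text
clock: 30.25
tool_pos: [0.5033, -0.0171, 0.0856]
tool_rot: [0.061, 0.998, -0.0, 0.0]
contact_force: [-2.8, -1.8, 6.7]
width: 0.157
```

{"name": "step_arm", "arguments": {
  "commands": [
    [[-0.0002, 0.0064, 0], [0, 0, 5]],
    [[0, 0, 0], [0, 0, 0]]
  ]
}}

```text
clock: 30.45
tool_pos: [0.5043, -0.0107, 0.0856]
tool_rot: [0.104, 0.995, -0.0, 0.0]
contact_force: [-3.0, -1.7, 6.7]
width: 0.154
```

```bash
python3 st.py
```

```text
30.45 [ 0.5043 -0.0107  0.0856] rad 0.0735 pos ang 169.01 tool x ang 168.06 F tool [ 2.6 -2.3 -6.7] torque [ 0.39  0.32 -0.18] w 0.154 j7 1.38
```

{"name": "step_arm", "arguments": {
  "commands": [
    [[-0.0002, 0.0051, 0], [0, 0, 4]],
    [[0, 0, 0], [0, 0, 0]]
  ]
}}

```text
clock: 30.65
tool_pos: [0.5056, -0.0058, 0.0856]
tool_rot: [0.138, 0.99, -0.0, 0.0]
contact_force: [-3.2, -1.2, 6.5]
width: 0.156
```

{"name": "step_arm", "arguments": {
  "commands": [
    [[-0.0002, 0.0051, 0], [0, 0, 4]],
    [[0, 0, 0], [0, 0, 0]]
  ]
}}

```text
clock: 30.85
tool_pos: [0.5071, -0.0009, 0.0856]
tool_rot: [0.173, 0.985, -0.0, 0.0]
contact_force: [-3.0, -0.1, 8.1]
width: 0.155
```

{"name": "step_arm", "arguments": {
  "commands": [
    [[-0.0002, 0.0051, 0], [0, 0, 4]],
    [[0, 0, 0], [0, 0, 0]]
  ]
}}

```text
clock: 31.05
tool_pos: [0.509, 0.0037, 0.0856]
tool_rot: [0.207, 0.978, -0.0, 0.0]
contact_force: [-2.4, -0.4, 7.4]
width: 0.155
```

```bash
python3 st.py
```

```text
31.05 [0.509  0.0037 0.0856] rad 0.0732 pos ang 157.2 tool x ang 156.12 F tool [ 2.1 -1.4 -7.4] torque [ 0.37  0.35 -0.27] w 0.155 j7 1.2
```

{"name": "step_arm", "arguments": {
  "commands": [
    [[-0.0002, 0.0051, 0], [0, 0, 4]],
    [[0, 0, 0], [0, 0, 0]]
  ]
}}

```text
clock: 31.25
tool_pos: [0.5115, 0.0091, 0.0857]
tool_rot: [0.241, 0.97, 0.0, 0.0]
contact_force: [-3.7, 3.0, 7.4]
width: 0.152
```

{"name": "step_arm", "arguments": {
  "commands": [
    [[-0.0002, 0.0051, 0], [0, 0, 4]],
    [[0, 0, 0], [0, 0, 0]]
  ]
}}

```text
clock: 31.45
tool_pos: [0.514, 0.0135, 0.0856]
tool_rot: [0.275, 0.961, 0.0, 0.0]
contact_force: [-3.3, 2.5, 7.8]
width: 0.158
```

{"name": "step_arm", "arguments": {
  "commands": [
    [[-0.0002, 0.0051, 0], [0, 0, 4]],
    [[0, 0, 0], [0, 0, 0]]
  ]
}}

```text
clock: 31.65
tool_pos: [0.5167, 0.0176, 0.0856]
tool_rot: [0.308, 0.951, 0.0, -0.0]
contact_force: [-4.3, 1.7, 7.7]
width: 0.15
```

```bash
python3 st.py
```

```text
31.65 [0.5167 0.0176 0.0856] rad 0.0732 pos ang 144.71 tool x ang 144.09 F tool [ 4.5 -1.1 -7.7] torque [0.12 0.48 0.03] w 0.15 j7 1.03
```

```bash
python3 - <<'E'
from h import *
for i in range(4):
    s=snap('wrist','w5') if i==3 else cams.snapshot('top')
    o=r.observe();M=R.from_quat(o['tool_rot']).as_matrix();F=M.T@o['contact_force'];T=M.T@o['wrist_torque'];print(F.round(1),T.round(2),'T piv',(F[1]*.0732+T[2]).round(2),(F[1]*.0732-T[2]).round(2),o['tool_pos'].round(4))
cv2.imwrite('pics/w5b.png',cv2.resize(s['image'],(800,600),interpolation=cv2.INTER_CUBIC))
E
```

```text
[ 4.9  0.1 -7.5] [-0.01  0.66 -0.04] T piv -0.03 0.04 [0.5166 0.0174 0.0856]
[ 4.6  0.1 -6.9] [-0.01  0.62  0.05] T piv 0.06 -0.05 [0.5166 0.0174 0.0857]
[ 4.9 -0.8 -7. ] [-0.01  0.64  0.07] T piv 0.01 -0.13 [0.5166 0.0174 0.0857]
[ 4.  -0.1 -6.1] [ 0.06  0.61 -0.02] T piv -0.03 0.01 [0.5166 0.0173 0.0857]
```

View pics/w5b.png

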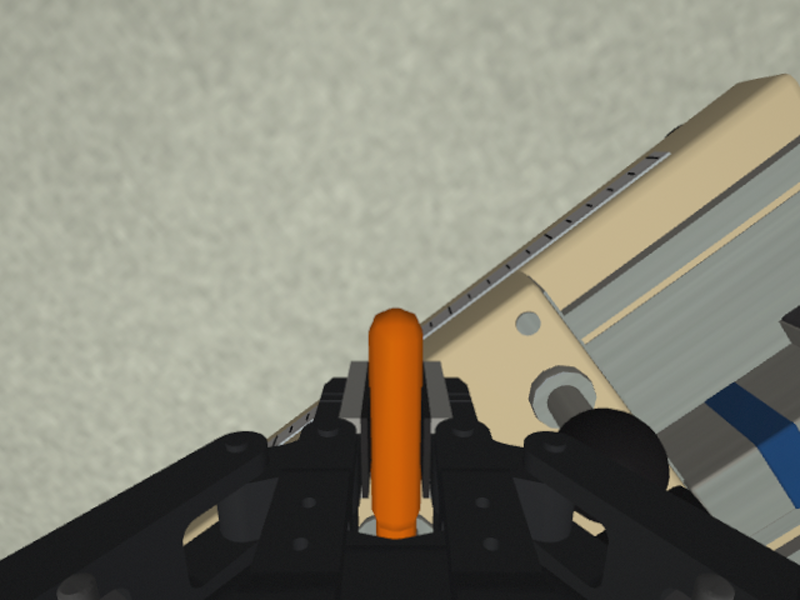

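The lever is still held straight in the pads. I'll check whether the carriage has moved by comparing the knob's pixel with its prediction.

```bash
python3 - <<'E'
from h import *
s=load('w5');print('knob pred',w2px(s,[[.557,.0588,.112]])*1.25)
print('pivot seen? hub pred',w2px(s,[[.5765,-.0247,.112]])*1.25)
a=load('w4')
g=cv2.cvtColor(s['image'],cv2.COLOR_BGR2GRAY)
# screw hole on apron (527,323)/1.25 and w4 (537,261)/1.25 at z=.07
print(px2w(s,[(527/1.25,323/1.25)],.07),px2w(a,[(537/1.25,261/1.25)],.07))
# carriage face top corner: w5 (578,330)
print('ball',px2w(s,[(612/1.25,465/1.25)],.112),px2w(a,[(427.2,259.2)],.112))
E
```

```text
knob pred [[608.83744922 462.06937612]]
pivot seen? hub pred [[397.06141409 645.25116973]]
[[0.52907562 0.0623876  0.07      ]] [[0.52944902 0.06314888 0.07      ]]
ball [[0.55832174 0.05905435 0.112     ]] [[0.55705635 0.05880708 0.112     ]]
```

{"name": "step_arm", "arguments": {
  "commands": [
    [[-0.0002, 0.0051, 0], [0, 0, 4]],
    [[0, 0, 0], [0, 0, 0]]
  ]
}}

```text
clock: 32.05
tool_pos: [0.5199, 0.0217, 0.0856]
tool_rot: [0.341, 0.94, 0.0, -0.0]
contact_force: [-3.3, 2.1, 7.3]
width: 0.153
```

```bash
python3 st.py
```

```text
32.05 [0.5199 0.0217 0.0856] rad 0.0732 pos ang 140.68 tool x ang 140.1 F tool [ 3.9 -0.5 -7.3] torque [0.18 0.56 0.06] w 0.153 j7 0.98
```

{"name": "step_arm", "arguments": {
  "commands": [
    [[0, 0, -0.002], [0, 0, 0]],
    [[0, 0, -0.002], [0, 0, 0]],
    [[0, 0, 0], [0, 0, 0]]
  ]
}}

```text
clock: 32.35
tool_pos: [0.5199, 0.0209, 0.0893]
tool_rot: [0.34, 0.94, 0.0, -0.0]
contact_force: [0.4, 1.6, -3.9]
width: 0.156
```

{"name": "step_arm", "arguments": {
  "commands": [
    [[0, 0, -0.002], [0, 0, 0]],
    [[0, 0, -0.002], [0, 0, 0]],
    [[0, 0, 0], [0, 0, 0]]
  ]
}}

```text
clock: 32.65
tool_pos: [0.5199, 0.0207, 0.0934]
tool_rot: [0.34, 0.94, 0.0, -0.0]
contact_force: [2.9, 2.5, -5.1]
width: 0.153
```

```bash
python3 st.py
```

```text
32.65 [0.5199 0.0207 0.0934] rad 0.0726 pos ang 141.27 tool x ang 140.22 F tool [-0.6  3.8  5.1] torque [-0.8   0.47 -0.24] w 0.153 j7 0.97
```

{"name": "step_arm", "arguments": {
  "commands": [
    [[-0.0003, -0.0064, 0], [0, 0, -5]],
    [[-0.0003, -0.0064, 0], [0, 0, -5]],
    [[-0.0003, -0.0064, 0], [0, 0, -5]],
    [[-0.0003, -0.0064, 0], [0, 0, -5]],
    [[-0.0003, -0.0064, 0], [0, 0, -5]],
    [[-0.0003, -0.0064, 0], [0, 0, -5]],
    [[-0.0003, -0.0064, 0], [0, 0, -5]],
    [[-0.0003, -0.0064, 0], [0, 0, -5]],
    [[-0.0003, -0.0064, 0], [0, 0, -5]],
    [[-0.0003, -0.0064, 0], [0, 0, -5]],
    [[-0.0003, -0.0064, 0], [0, 0, -5]],
    [[-0.0003, -0.0051, 0], [0, 0, -4]],
    [[0, 0, 0], [0, 0, 0]]
  ]
}}

```text
clock: 33.95
tool_pos: [0.5076, -0.0508, 0.0932]
tool_rot: [-0.168, 0.986, 0.0, 0.0]
contact_force: [2.1, 5.6, -5.8]
width: 0.16
```

```bash
python3 st.py
```

```text
33.95 [ 0.5076 -0.0508  0.0932] rad 0.0737 pos ang 200.77 tool x ang 199.3 F tool [-3.8  4.6  5.9] torque [-0.88 -0.58 -0.36] w 0.16 j7 1.85
```

{"name": "step_arm", "arguments": {
  "commands": [
    [[0, 0, 0.003], [0, 0, 0]],
    [[0, 0, 0.003], [0, 0, 0]],
    [[0, 0, 0.002], [0, 0, 0]],
    [[0, 0, 0], [0, 0, 0]]
  ]
}}

```text
clock: 34.35
tool_pos: [0.5071, -0.0507, 0.0855]
tool_rot: [-0.167, 0.986, -0.0, 0.0]
contact_force: [-2.1, 3.5, 6.3]
width: 0.155
```

```bash
python3 st.py
```

```text
34.35 [ 0.5071 -0.0507  0.0855] rad 0.0741 pos ang 200.52 tool x ang 199.19 F tool [ 0.9  4.  -6.3] torque [-0.94 -0.16 -0.25] w 0.155 j7 1.85
```

{"name": "step_arm", "arguments": {
  "commands": [
    [[0, 0.0012, 0], [0, 0, 0]],
    [[0, 0.0038, 0], [0, 0, 3]],
    [[0, 0, 0], [0, 0, 0]]
  ]
}}

```text
clock: 34.65
tool_pos: [0.5058, -0.0465, 0.0858]
tool_rot: [-0.14, 0.99, -0.0, 0.0]
contact_force: [-0.5, 0.1, 4.5]
width: 0.155
```

```bash
sed -i "s/'w',round/'Tpiv',((M.T@o['contact_force'])[1]*np.linalg.norm(d)+(M.T@o['wrist_torque'])[2]).round(2),'w',round/" st.py; python3 st.py
```

```text
34.65 [ 0.5058 -0.0465  0.0858] rad 0.074 pos ang 197.13 tool x ang 196.11 F tool [ 0.5  0.2 -4.5] torque [-0.03 -0.16 -0.06] Tpiv -0.05 w 0.155 j7 1.8
```

{"name": "step_arm", "arguments": {
  "commands": [
    [[-0.0001, 0.0039, 0], [0, 0, 3]],
    [[-0.0001, 0.0039, 0], [0, 0, 3]],
    [[0, 0, 0], [0, 0, 0]]
  ]
}}

```text
clock: 34.95
tool_pos: [0.504, -0.0391, 0.0857]
tool_rot: [-0.089, 0.996, -0.001, 0.0]
contact_force: [-0.0, -1.9, 5.3]
width: 0.152
```

```bash
python3 st.py
```

```text
34.95 [ 0.504  -0.0391  0.0857] rad 0.0739 pos ang 191.27 tool x ang 190.2 F tool [ 0.3 -1.9 -5.3] torque [ 0.42 -0.05 -0.2 ] Tpiv -0.34 w 0.152 j7 1.71
```

{"name": "step_arm", "arguments": {
  "commands": [
    [[-0.0001, 0.0039, 0], [0, 0, 3]],
    [[-0.0001, 0.0039, 0], [0, 0, 3]],
    [[0, 0, 0], [0, 0, 0]]
  ]
}}

```text
clock: 35.25
tool_pos: [0.5033, -0.0307, 0.0857]
tool_rot: [-0.037, 0.999, -0.0, 0.001]
contact_force: [0.0, -0.8, 7.3]
width: 0.158
```

```bash
python3 st.py
```

```text
35.25 [ 0.5033 -0.0307  0.0857] rad 0.0734 pos ang 184.72 tool x ang 184.22 F tool [ 0.  -0.8 -7.3] torque [-0.01 -0.12  0.18] Tpiv 0.12 w 0.158 j7 1.62
```

{"name": "step_arm", "arguments": {
  "commands": [
    [[0, 0.0026, 0], [0, 0, 2]],
    [[0, 0, 0], [0, 0, 0]]
  ]
}}

```text
clock: 35.45
tool_pos: [0.5026, -0.0284, 0.0855]
tool_rot: [-0.02, 1.0, -0.0, 0.0]
contact_force: [-1.0, 0.1, 5.1]
width: 0.152
```

```bash
python3 st.py
```

```text
35.45 [ 0.5026 -0.0284  0.0855] rad 0.074 pos ang 182.87 tool x ang 182.24 F tool [ 1.   0.2 -5.1] torque [-0.1  -0.03  0.26] Tpiv 0.27 w 0.152 j7 1.59
```

{"name": "step_arm", "arguments": {
  "commands": [
    [[-0.0001, 0.0026, 0], [0, 0, 2]],
    [[0, 0, 0], [0, 0, 0]]
  ]
}}

```text
clock: 35.65
tool_pos: [0.5027, -0.0258, 0.0856]
tool_rot: [-0.002, 1.0, -0.0, 0.0]
contact_force: [-2.1, 0.3, 6.8]
width: 0.155
```

```bash
python3 st.py
```

```text
35.65 [ 0.5027 -0.0258  0.0856] rad 0.0738 pos ang 180.88 tool x ang 180.24 F tool [ 2.1  0.3 -6.8] torque [-0.17 -0.1   0.2 ] Tpiv 0.22 w 0.155 j7 1.56
```

{"name": "step_arm", "arguments": {
  "commands": [
    [[0, 0.0026, 0], [0, 0, 2]],
    [[0, 0, 0], [0, 0, 0]]
  ]
}}

```text
clock: 35.85
tool_pos: [0.5027, -0.0233, 0.0856]
tool_rot: [0.015, 1.0, -0.0, 0.0]
contact_force: [-2.3, -0.0, 6.4]
width: 0.156
```

```bash
python3 st.py
```

```text
35.85 [ 0.5027 -0.0233  0.0856] rad 0.0738 pos ang 178.93 tool x ang 178.25 F tool [ 2.3 -0.1 -6.4] torque [-0.04 -0.06  0.16] Tpiv 0.15 w 0.156 j7 1.53
```

{"name": "step_arm", "arguments": {
  "commands": [
    [[-0.0001, 0.0026, 0], [0, 0, 2]],
    [[0, 0, 0], [0, 0, 0]]
  ]
}}

```text
clock: 36.05
tool_pos: [0.5029, -0.0208, 0.0856]
tool_rot: [0.033, 0.999, -0.0, 0.0]
contact_force: [-1.1, 0.1, 5.8]
width: 0.154
```

```bash
python3 st.py
```

```text
36.05 [ 0.5029 -0.0208  0.0856] rad 0.0737 pos ang 176.99 tool x ang 176.25 F tool [ 1.1  0.1 -5.8] torque [-0.02 -0.04  0.14] Tpiv 0.14 w 0.154 j7 1.51
```

{"name": "step_arm", "arguments": {
  "commands": [
    [[0, 0, 0], [0, 0, 0]],
    [[0, 0, 0], [0, 0, 0]],
    [[0, 0, 0], [0, 0, 0]]
  ],
  "hand": -0.5
}}

```text
clock: 36.35
tool_pos: [0.5025, -0.0206, 0.0851]
tool_rot: [0.033, 0.999, -0.0, -0.0]
contact_force: [-0.4, 0.1, -0.2]
width: 0.25
```

```bash
python3 st.py
```

```text
36.35 [ 0.5025 -0.0206  0.0851] rad 0.0741 pos ang 176.79 tool x ang 176.24 F tool [0.4 0.1 0.2] torque [ 0.04 -0.01 -0.03] Tpiv -0.03 w 0.25 j7 1.5
```

{"name": "step_arm", "arguments": {
  "commands": [
    [[-0.0001, 0.0039, 0], [0, 0, 3]],
    [[-0.0001, 0.0039, 0], [0, 0, 3]],
    [[0, 0, 0], [0, 0, 0]]
  ]
}}

```text
clock: 36.65
tool_pos: [0.5036, -0.0121, 0.0851]
tool_rot: [0.085, 0.996, -0.0, -0.0]
contact_force: [0.0, -0.3, -0.5]
width: 0.248
```

```bash
python3 st.py
```

```text
36.65 [ 0.5036 -0.0121  0.0851] rad 0.0739 pos ang 170.22 tool x ang 170.22 F tool [-0.1 -0.3  0.5] torque [0.   0.05 0.01] Tpiv -0.01 w 0.248 j7 1.42
```

{"name": "step_arm", "arguments": {
  "commands": [
    [[-0.0001, 0.0039, 0], [0, 0, 3]],
    [[-0.0001, 0.0039, 0], [0, 0, 3]],
    [[0, 0, 0], [0, 0, 0]]
  ]
}}

```text
clock: 36.95
tool_pos: [0.5053, -0.005, 0.0852]
tool_rot: [0.137, 0.991, -0.0, -0.0]
contact_force: [0.1, -1.1, 0.3]
width: 0.247
```

```bash
python3 st.py
```

```text
36.95 [ 0.5053 -0.005   0.0852] rad 0.0739 pos ang 164.55 tool x ang 164.27 F tool [-0.4 -1.1 -0.3] torque [ 0.25 -0.05  0.03] Tpiv -0.05 w 0.247 j7 1.33
```

{"name": "step_arm", "arguments": {
  "commands": [
    [[-0.0001, 0.0039, 0], [0, 0, 3]],
    [[0, 0, 0], [0, 0, 0]]
  ]
}}

```text
clock: 37.15
tool_pos: [0.5064, -0.0018, 0.0852]
tool_rot: [0.163, 0.987, -0.0, -0.0]
contact_force: [-0.8, -3.0, -0.6]
width: 0.248
```

```bash
python3 st.py
```

```text
37.15 [ 0.5064 -0.0018  0.0852] rad 0.0738 pos ang 161.94 tool x ang 161.28 F tool [-0.2 -3.1  0.6] torque [ 0.58 -0.09 -0.03] Tpiv -0.26 w 0.248 j7 1.28
```

{"name": "step_arm", "arguments": {
  "commands": [
    [[-0.0001, 0.0039, 0], [0, 0, 3]],
    [[0, 0, 0], [0, 0, 0]]
  ]
}}

```text
clock: 37.35
tool_pos: [0.5076, 0.0017, 0.0852]
tool_rot: [0.188, 0.982, -0.0, -0.0]
contact_force: [-1.0, -3.7, -1.1]
width: 0.251
```

```bash
python3 st.py
```

```text
37.35 [0.5076 0.0017 0.0852] rad 0.0737 pos ang 159.04 tool x ang 158.29 F tool [-0.4 -3.9  1.1] torque [ 0.78 -0.2  -0.02] Tpiv -0.31 w 0.251 j7 1.24
```

{"name": "step_arm", "arguments": {
  "commands": [
    [[-0.0001, 0.0039, 0], [0, 0, 3]],
    [[0, 0, 0], [0, 0, 0]]
  ]
}}

```text
clock: 37.55
tool_pos: [0.509, 0.0049, 0.0852]
tool_rot: [0.214, 0.977, -0.001, -0.0]
contact_force: [-1.8, -4.7, 0.6]
width: 0.251
```

```bash
python3 st.py; python3 - <<'E'
from h import *
s=snap('wrist','w6');t=snap('side','side1')
a=cv2.resize(s['image'],(460,345));b0=load('side0')['image']
x=[cv2.resize(i[220:300,320:420],None,fx=3.4,fy=3.1,interpolation=cv2.INTER_CUBIC) for i in (b0,)]+[cv2.resize(t['image'][195:275,290:390],None,fx=3.4,fy=3.1,interpolation=cv2.INTER_CUBIC)]
c=np.zeros((600,800,3),np.uint8);c[:345,:460]=a;c[:248,460:800]=x[0];c[252:500,460:800]=x[1];cv2.imwrite('pics/m6.png',c)
E
```

```text
37.55 [0.509  0.0049 0.0852] rad 0.0737 pos ang 156.29 tool x ang 155.28 F tool [-0.3 -5.  -0.6] torque [ 1.05 -0.25 -0.06] Tpiv -0.43 w 0.251 j7 1.2
```

View pics/m6.png

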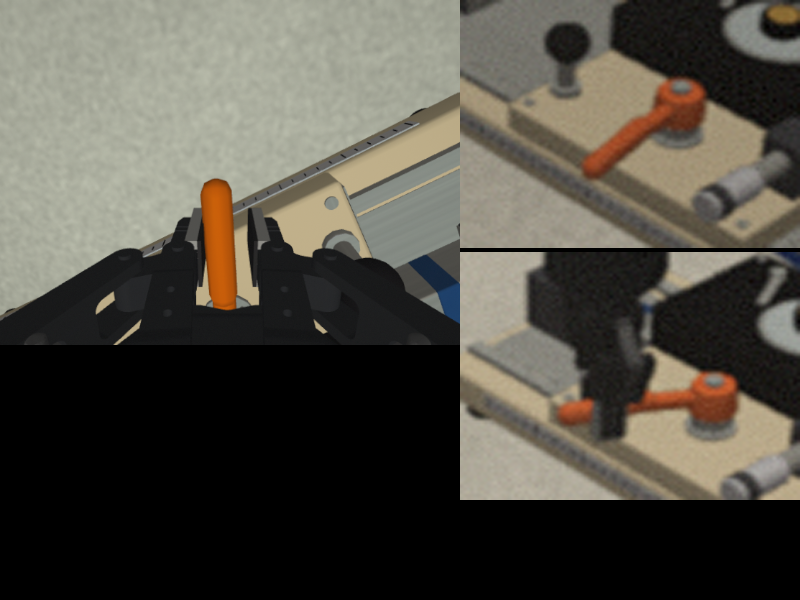

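The lever hub sits down on its ring, and the lever is held loosely against the trailing (left) finger. Resistance is now building, so I'll keep pushing clockwise.

{"name": "step_arm", "arguments": {
  "commands": [
    [[-0.0001, 0.0039, 0], [0, 0, 3]],
    [[0, 0, 0], [0, 0, 0]]
  ]
}}

```text
clock: 37.85
tool_pos: [0.5112, 0.0093, 0.0852]
tool_rot: [0.239, 0.971, -0.0, 0.0]
contact_force: [-0.4, 0.2, -0.4]
width: 0.252
```

```bash
python3 st.py
```

```text
37.85 [0.5112 0.0093 0.0852] rad 0.0736 pos ang 152.51 tool x ang 152.3 F tool [ 0.5 -0.   0.4] torque [0.03 0.02 0.01] Tpiv 0.0 w 0.252 j7 1.15
```

{"name": "step_arm", "arguments": {
  "commands": [
    [[-0.0001, 0.0039, 0], [0, 0, 3]],
    [[0, 0, 0], [0, 0, 0]]
  ]
}}

```text
clock: 38.05
tool_pos: [0.5135, 0.0138, 0.0853]
tool_rot: [0.264, 0.965, 0.0, 0.0]
contact_force: [1.0, -0.2, -0.3]
width: 0.246
```

```bash
python3 st.py
```

```text
38.05 [0.5135 0.0138 0.0853] rad 0.0738 pos ang 148.59 tool x ang 149.38 F tool [-1.   0.3  0.3] torque [-0.18 -0.   -0.02] Tpiv 0.01 w 0.246 j7 1.11
```

```bash
python3 - <<'E'
from h import *
snap('side','side2');snap('wrist','w7')
P0=px2w(load('top0'),[(383.3,213)],.108)[0]
for f in ('side0','side1','side2'):
    im=load(f)['image'];h=cv2.cvtColor(im,cv2.COLOR_BGR2HSV);m=cv2.inRange(h,(3,130,60),(18,255,255))
    m[:,:300]=0;m[:190]=0;m[300:]=0;m[:,420:]=0
    ys,xs=np.nonzero(m);xm=xs.max();k=xs>xm-14
    print(f,'xmax',xm,'hub top',ys[k].min(),'bot',ys[k].max(),'cen',xs[k].mean().round(2),ys[k].mean().round(2),k.sum())
for f,p in (('side0',(.576,-.086)),('side1',(.5763,-.0247))):
    print(w2px(load(f),[[*p,.104],[*p,.112]]))
for f in ('w6','w7'):
    s=load(f);h=cv2.cvtColor(s['image'],cv2.COLOR_BGR2HSV);m=cv2.inRange(h,(3,130,60),(18,255,255))
    for y in (270,290,310,330,350): 
        xs=np.nonzero(m[y])[0]; print(f,y,(xs.min(),xs.max()) if len(xs) else '',end=' ')
    print('tip',np.nonzero(m.sum(1)>3)[0].min())
E
```

```text
side0 xmax 419 hub top 222 bot 227 cen 414.5 225.35 20
side1 xmax 399 hub top 212 bot 216 cen 395.07 214.47 15
side2 xmax 399 hub top 212 bot 216 cen 394.83 214.08 12
[[383.21912527 251.33329755]
 [383.48280948 248.30202493]]
[[363.2378896  238.40724495]
 [363.41395047 235.42120499]]
w6 270 (np.int64(279), np.int64(321)) w6 290 (np.int64(280), np.int64(323)) w6 310 (np.int64(282), np.int64(324)) w6 330 (np.int64(284), np.int64(325)) w6 350 (np.int64(285), np.int64(326)) tip 249
w7 270 (np.int64(310), np.int64(351)) w7 290 (np.int64(308), np.int64(350)) w7 310 (np.int64(307), np.int64(349)) w7 330 (np.int64(306), np.int64(347)) w7 350 (np.int64(305), np.int64(345)) tip 249
```

```bash
python3 - <<'E'
from h import *
def line(f,rows):
    s=load(f);h=cv2.cvtColor(s['image'],cv2.COLOR_BGR2HSV);m=cv2.inRange(h,(3,130,40),(18,255,255));L=[]
    for y in rows:
        xs=np.nonzero(m[y])[0];L.append(((xs.min()+xs.max())/2,y))
    tip=np.nonzero(m.sum(1)>3)[0].min()
    return s,L,tip
piv=np.array([.5765,-.0247])
for f,rows in (('w4',range(110,190,10)),('w5',range(270,330,10)),('w6',range(270,330,10)),('w7',range(270,330,10))):
    s,L,tip=line(f,rows)
    for z in (.112,.1185):
        P=px2w(s,L,z);d=P[0]-P[-1];a=np.degrees(np.arctan2(d[1],d[0]))%360
        a2=P[:,:2].mean(0)-piv;a2=np.degrees(np.arctan2(a2[1],a2[0]))%360
        T=px2w(s,[(L[0][0],tip)],z-.004)[0]
        print(f,z,'ang',round(a,1),'ang from pivot',round(a2,1),'tip radius',np.linalg.norm(T[:2]-piv).round(4))
E
```

```text
w4 0.112 ang 193.2 ang from pivot 193.0 tip radius 0.1041
w4 0.1185 ang 193.2 ang from pivot 192.8 tip radius 0.1037
w5 0.112 ang 144.2 ang from pivot 144.6 tip radius 0.1062
w5 0.1185 ang 144.2 ang from pivot 144.6 tip radius 0.1083
w6 0.112 ang 158.4 ang from pivot 158.5 tip radius 0.1063
w6 0.1185 ang 158.4 ang from pivot 158.3 tip radius 0.1084
w7 0.112 ang 146.2 ang from pivot 146.2 tip radius 0.1065
w7 0.1185 ang 146.2 ang from pivot 146.4 tip radius 0.1085
```

{"name": "step_arm", "arguments": {
  "commands": [
    [[-0.0001, 0.0039, 0], [0, 0, 3]],
    [[0, 0, 0], [0, 0, 0]]
  ]
}}

```text
clock: 38.35
tool_pos: [0.5153, 0.0165, 0.0853]
tool_rot: [0.29, 0.957, 0.0, 0.0]
contact_force: [1.2, 0.5, 0.1]
width: 0.25
```

{"name": "step_arm", "arguments": {
  "commands": [
    [[0, 0, 0], [0, 0, 0]],
    [[0, 0, 0], [0, 0, 0]],
    [[0, 0, 0], [0, 0, 0]],
    [[0, 0, 0], [0, 0, 0]],
    [[0, 0, 0], [0, 0, 0]]
  ],
  "hand": -1,
  "newtons": 50
}}

```text
clock: 38.85
tool_pos: [0.515, 0.0162, 0.0853]
tool_rot: [0.291, 0.957, -0.0, -0.0]
contact_force: [-0.9, 1.4, 2.1]
width: 0.155
```

```bash
python3 st.py
```

```text
38.85 [0.515  0.0162 0.0853] rad 0.0739 pos ang 146.35 tool x ang 146.22 F tool [ 1.5  0.7 -2.1] torque [-0.04  0.34  0.06] Tpiv 0.12 w 0.155 j7 1.07
```

{"name": "step_arm", "arguments": {
  "commands": [
    [[0, 0, -0.003], [0, 0, 0]],
    [[0, 0, -0.003], [0, 0, 0]],
    [[0, 0, -0.0022], [0, 0, 0]],
    [[0, 0, 0], [0, 0, 0]]
  ]
}}

```text
clock: 39.25
tool_pos: [0.5151, 0.0161, 0.0937]
tool_rot: [0.291, 0.957, -0.0, 0.0]
contact_force: [0.7, -1.2, -6.1]
width: 0.155
```

```bash
python3 st.py
```

```text
39.25 [0.5151 0.0161 0.0937] rad 0.0737 pos ang 146.39 tool x ang 146.19 F tool [-1.2 -0.6  6.1] torque [-0.   -0.15  0.02] Tpiv -0.02 w 0.155 j7 1.06
```

{"name": "step_arm", "arguments": {
  "commands": [
    [[-0.0003, -0.0062, 0], [0, 0, -4.8]],
    [[-0.0002, -0.0062, 0], [0, 0, -4.8]],
    [[-0.0003, -0.0062, 0], [0, 0, -4.8]],
    [[-0.0002, -0.0062, 0], [0, 0, -4.8]],
    [[-0.0003, -0.0062, 0], [0, 0, -4.8]],
    [[0, 0, 0], [0, 0, 0]],
    [[0, 0, 0.003], [0, 0, 0]],
    [[0, 0, 0.003], [0, 0, 0]],
    [[0, 0, 0.002], [0, 0, 0]],
    [[0, 0, 0], [0, 0, 0]]
  ]
}}

```text
clock: 40.25
tool_pos: [0.5034, -0.0123, 0.0854]
tool_rot: [0.086, 0.996, -0.0, -0.0]
contact_force: [-2.6, -1.2, 2.2]
width: 0.151
```

```bash
python3 st.py
```

```text
40.25 [ 0.5034 -0.0123  0.0854] rad 0.0742 pos ang 170.35 tool x ang 170.17 F tool [ 2.4 -1.7 -2.2] torque [0.25 0.42 0.04] Tpiv -0.08 w 0.151 j7 1.42
```

{"name": "step_arm", "arguments": {
  "commands": [
    [[0, 0, 0], [0, 0, 0]],
    [[0, 0, 0], [0, 0, 0]],
    [[0, 0, 0], [0, 0, 0]]
  ],
  "hand": -0.5
}}

```text
clock: 40.55
tool_pos: [0.5042, -0.0122, 0.0857]
tool_rot: [0.085, 0.996, 0.0, 0.0]
contact_force: [0.9, -0.2, -0.2]
width: 0.248
```

{"name": "step_arm", "arguments": {
  "commands": [
    [[-0.0001, 0.0039, 0], [0, 0, 3]],
    [[0, 0, 0], [0, 0, 0]]
  ]
}}

```text
clock: 40.75
tool_pos: [0.5048, -0.008, 0.0856]
tool_rot: [0.112, 0.994, 0.0, 0.0]
contact_force: [-0.1, 0.4, -0.5]
width: 0.249
```

```bash
python3 st.py
```

```text
40.75 [ 0.5048 -0.008   0.0856] rad 0.0736 pos ang 166.9 tool x ang 167.18 F tool [0.2 0.3 0.5] torque [0.02 0.01 0.03] Tpiv 0.06 w 0.249 j7 1.37
```

{"name": "step_arm", "arguments": {
  "commands": [
    [[-0.0001, 0.0039, 0], [0, 0, 3]],
    [[0, 0, 0], [0, 0, 0]]
  ]
}}

```text
clock: 40.95
tool_pos: [0.5056, -0.0046, 0.0855]
tool_rot: [0.137, 0.991, -0.0, 0.0]
contact_force: [-0.1, -0.5, -0.2]
width: 0.252
```

```bash
python3 st.py
```

```text
40.95 [ 0.5056 -0.0046  0.0855] rad 0.0736 pos ang 164.2 tool x ang 164.24 F tool [-0.  -0.6  0.2] torque [ 0.12 -0.07 -0.03] Tpiv -0.07 w 0.252 j7 1.33
```

{"name": "step_arm", "arguments": {
  "commands": [
    [[-0.0001, 0.0039, 0], [0, 0, 3]],
    [[0, 0, 0], [0, 0, 0]]
  ]
}}

```text
clock: 41.15
tool_pos: [0.5067, -0.0014, 0.0855]
tool_rot: [0.163, 0.987, -0.0, 0.0]
contact_force: [0.3, -2.1, -0.1]
width: 0.248
```

```bash
python3 st.py
```

```text
41.15 [ 0.5067 -0.0014  0.0855] rad 0.0736 pos ang 161.53 tool x ang 161.26 F tool [-1.  -1.9  0.1] torque [ 0.47 -0.21 -0.01] Tpiv -0.15 w 0.248 j7 1.29
```

{"name": "step_arm", "arguments": {
  "commands": [
    [[-0.0001, 0.0039, 0], [0, 0, 3]],
    [[0, 0, 0], [0, 0, 0]]
  ]
}}

```text
clock: 41.35
tool_pos: [0.5079, 0.0018, 0.0855]
tool_rot: [0.189, 0.982, -0.0, 0.0]
contact_force: [-0.1, -4.2, -0.7]
width: 0.253
```

```bash
python3 st.py
```

```text
41.35 [0.5079 0.0018 0.0855] rad 0.0735 pos ang 158.85 tool x ang 158.26 F tool [-1.5 -3.9  0.8] torque [ 0.73 -0.34 -0.01] Tpiv -0.3 w 0.253 j7 1.24
```

{"name": "step_arm", "arguments": {
  "commands": [
    [[-0.0001, 0.0026, 0], [0, 0, 2]],
    [[0, 0, 0], [0, 0, 0]]
  ]
}}

```text
clock: 41.55
tool_pos: [0.5088, 0.004, 0.0855]
tool_rot: [0.206, 0.979, -0.001, -0.0]
contact_force: [-0.0, -4.0, -0.1]
width: 0.248
```

```bash
python3 st.py; python3 - <<'E'
from h import *
snap('wrist','w8')
E
python3 st.py
```

```text
41.55 [0.5088 0.004  0.0855] rad 0.0735 pos ang 157.03 tool x ang 156.25 F tool [-1.6 -3.7  0.1] torque [ 1.05 -0.29 -0.09] Tpiv -0.36 w 0.248 j7 1.21
41.6 [0.5088 0.004  0.0855] rad 0.0735 pos ang 157.04 tool x ang 156.3 F tool [-1.5 -4.5 -0.2] torque [ 1.02 -0.37 -0.07] Tpiv -0.39 w 0.247 j7 1.22
```

{"name": "step_arm", "arguments": {
  "commands": [
    [[-0.0001, -0.0048, 0], [0, 0, -3.7]],
    [[-0.0001, -0.0048, 0], [0, 0, -3.7]],
    [[-0.0001, -0.0048, 0], [0, 0, -3.7]],
    [[0, 0, 0], [0, 0, 0]]
  ]
}}

```text
clock: 42.0
tool_pos: [0.5042, -0.0091, 0.0856]
tool_rot: [0.109, 0.994, 0.0, 0.0]
contact_force: [0.7, 0.1, 0.6]
width: 0.244
```

{"name": "step_arm", "arguments": {
  "commands": [
    [[0, 0, 0], [0, 0, 0]],
    [[0, 0, 0], [0, 0, 0]],
    [[0, 0, -0.01], [0, 0, 0]],
    [[0, 0, -0.02], [0, 0, 0]],
    [[0, 0, -0.04], [0, 0, 0]],
    [[0, 0, -0.04], [0, 0, 0]],
    [[0, 0, -0.04], [0, 0, 0]],
    [[-0.03, 0.015, 0], [0, 0, 0]],
    [[-0.03, 0.015, 0], [0, 0, 0]],
    [[-0.03, 0.015, 0], [0, 0, 0]],
    [[-0.03, 0.015, 0], [0, 0, 0]],
    [[-0.03, 0.01, 0], [0, 0, 0]],
    [[-0.03, 0.01, 0], [0, 0, 0]],
    [[0, 0, 0], [0, 0, 0]],
    [[0, 0, 0], [0, 0, 0]]
  ],
  "hand": -0.3
}}

```text
clock: 43.5
tool_pos: [0.6974, 0.0302, 0.2354]
tool_rot: [0.111, 0.994, -0.0, -0.0]
contact_force: [-0.4, -0.3, 0.2]
width: 0.349
```

```bash
python3 st.py; python3 - <<'E'
from h import *
s=snap('wrist','w9');t=snap('side','side3')
a=cv2.resize(s['image'],(800,600),interpolation=cv2.INTER_CUBIC)[:450]
im=t['image'];z=cv2.resize(im[185:285,290:420],(195,150),interpolation=cv2.INTER_CUBIC)
c=np.zeros((600,800,3),np.uint8);c[:450]=a;c[450:,:195]=z
c[450:,200:400]=cv2.resize(im,(200,150));c[450:,410:760]=cv2.resize(snap('top','top3')['image'][140:260,255:535],(350,150))
cv2.imwrite('pics/m9.png',c)
E
```

```text
43.5 [0.6974 0.0302 0.2354] rad 0.1328 pos ang 24.41 tool x ang 167.31 F tool [ 0.3 -0.4 -0.2] torque [ 0.01  0.03 -0.01] Tpiv -0.06 w 0.349 j7 1.31
```

View pics/m9.png

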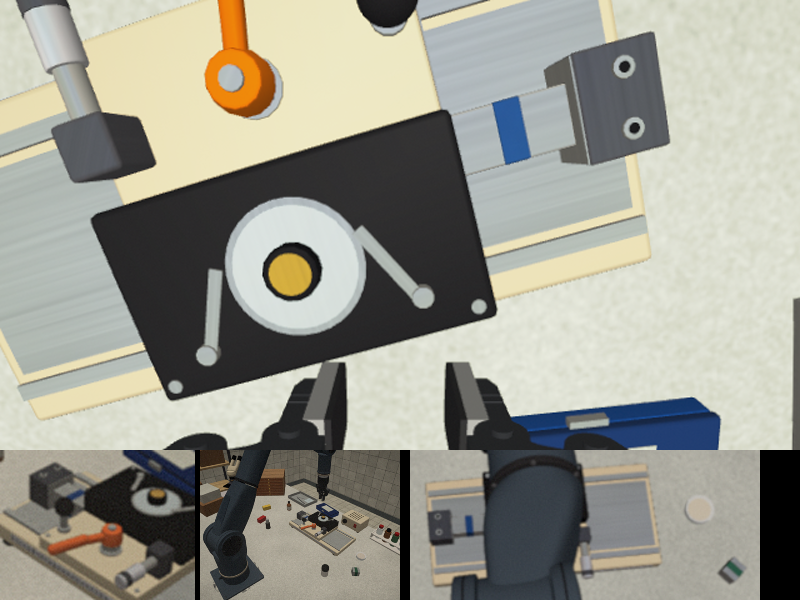

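```bash
python3 - <<'E'
from h import *
s=load('w9');g=lambda p,z:px2w(s,np.array(p)/1.25,z)[:,:2]
u=np.array([-.0521,.9986])
edge=g([(419,22),(437,92)],.070);band=g([(502,131),(521,129)],.075);stop=g([(566,88),(578,146)],.075)
tab=g([(447,114),(494,308)],.110)
print('along slide: apron edge',edge@u,'band',band@u,'mid',(band@u).mean(),'stop/block end',stop@u,'table edge',tab@u)
print('block ends from band', (band@u).mean()-.035,(band@u).mean()+.035)
h=cv2.cvtColor(s['image'],cv2.COLOR_BGR2HSV);m=cv2.inRange(h,(3,130,60),(18,255,255));L=[]
for y in (4,14,24): xs=np.nonzero(m[y])[0];L.append(((xs.min()+xs.max())/2,y))
P=px2w(s,L,.11);d=P[0]-P[-1];print('lever ang',np.degrees(np.arctan2(d[1],d[0]))%360, 'hub',px2w(s,[(231/1.25,78/1.25)],.116))
E
```

```text
along slide: apron edge [0.044649   0.04495486] band [0.07485566 0.08556861] mid 0.08021213369161245 stop/block end [0.11475947 0.1154404 ] table edge [0.04304209 0.0432007 ]
block ends from band 0.04521213369161245 0.11521213369161246
lever ang 169.51578066506406 hub [[ 0.57763729 -0.02344224  0.116     ]]
```

```bash
python3 - <<'E'
from h import *
print(r.finish_job())
E
```

```text
the job is handed in; nothing more can be done
None
```

The blue-banded block is clamped between the end stop and the carriage. The job is handed in at about 43.6 s of the 72 s, with the gripper clear of everything. No verdict comes back, so this rests on my own checks.

**What I did**
- I laid the block in line on the bed against the stop. The push force rose to about 11 N at contact.
- I pushed the carriage up by its knob. It moved at about 5 N, then stood still at 22 N against the block.
- I swung the lever clockwise in three strokes with two lift-and-reset moves between them, about 160° in all.
- I lifted and re-set the lever twice more to test the end stop, then left it down.

**Last checks**
- **Fit:** the block's ends lie within about 0.4 mm of the stop face and the carriage edge, which is as fine as I can measure. The table partly hides the carriage end in the picture.
- **Lever:** it stands at about 169.5°, which matches a tooth position. It was down when I let go.
- **Bench:** I touched nothing else on purpose. My last views showed only part of the bench, and I did not re-measure the other objects.

**Less sure**
- **Lever slips:** once the screw stopped turning, the lever slipped over its teeth three times, at about 0.4 N m.
- **Tightness:** I took the slips to mean the screw was at its hard stop. I then pushed once more to about 0.39 N m without a slip, and the screw did not turn. The screw angle is not shown directly, and I did not pull on the carriage to test the clamp.

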